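# Sift the nuts out of the returned fixings

### The arm

A 7-joint arm with a two-finger parallel gripper is mounted at the origin on the work surface. World frame = base frame: x ahead of the robot, y to its left, z up, the work surface at z = 0. Lengths are in m, angles in rad, forces in N, time in s.
With the tool pointing down it reaches from about 0.375 to 0.925 m from the base axis. Payload 3.1 kg.
Tool frame: the origin (TCP) lies midway between the tips of the shut fingers; the grasp point (between the pads) lies 19 mm behind it; y points along the fingers, x is the direction in which the jaws open and shut, and the axes are right-handed (so a half turn about y gives the same grasp; the last joint's range is limited). The gripper opens to 85 mm and grips with 20 to 120 N. Pads are 22 mm wide; open, the fingers measure 114 mm over their backs; the gripper's body (76 mm by 85 mm) begins 54 mm behind the grasp point. The pads swing forward as they close: fully open they stand 13 mm farther back than shut.
Start: joints at [1.142, 0.383, 0.044, 1.598, -0.018, 1.161, -0.05], TCP at [0.211, -0.615, 0.231] pointing down, gripper open.
Joint ranges: [-2.61, 2.61], [-0.41, 2.15], [-1.48, 1.57], [0, 2.5], [-1.57, 4.71], [0.05, 1.97], [-2.85, 2.85]. Speed limits (rad/s): [2.79, 2.79, 3.14, 3.14, 3.14, 3.14, 3.14].

### API

Orientations are given as a rotation vector (axis times angle).
In Python, from bench import bot gives the robot as it stands.
- The arm moves only by the tool servo_tool, never from a script. Its argument "rows" is text: rows parted by semicolons, each of 7 numbers parted by spaces: the shift along the world's x, y, z in m, then the turn, a rotation vector about the world's x, y, z in degrees, then the opening, from 0 (shut) to 1 (fully open). A call has 1 to 12 rows; each row shifts and turns the commanded pose from where the row before left it; what a row does not reach is not made up. A row lasts 1/12 s, in which the tool goes at most 41.7 mm and 7.16 degrees, less where a joint would pass 70% of its speed; a pose out of reach is approached as far as the arm can. A call with a gripper value outside its range is refused whole. The fingers move at their own pace and stop on an object; "newtons" is the grip in N (left out, the last holds). Time passes only in rows, so rows that do not move let the fingers close. It gives the time, the measured TCP pose, the force and the opening at its end, in the units of the state.
- bot.read_state(): the state, without advancing time (a new reading comes with each control period).
- bot.read_camera(name): name is "scene" or "top" or "wrist"; returns a dict with "image" (480x640x3 uint8, red, green, blue), "fx", "fy", "cx", "cy" (pixels), "pose" (4x4, takes a point from camera to world coordinates); the wrist camera has in their place "tool_from_camera" (4x4, takes a point from camera to tool coordinates, whose origin is the TCP and whose axes are the tool frame's). Camera axes: x right, y up, looking along -z (the intrinsics and any distortion apply to the point x, -y, -z); pixel columns grow to the right and rows downward; lengths in m; the calibration is good to about 2 mm. A picture is of the moment at which its call begins: read the wrist's pose just before it. There is no depth.
- bot.close_job(): hands the job in, once; it reports no verdict.
The state is a dict: "t": time; "qpos": joint angles; "dq": joint speeds; "effort": joint torques, N m; "eef_pos": TCP position; "orientation": TCP orientation; "force": force on the tool from outside, world axes, zero at the start; "torque": the same for the moment, N m; "opening": opening from 0.0 (shut) to 1.0 (fully open).
Only numpy, scipy, OpenCV 4.12 (cv2) and the standard library are available. Lean on these libraries where they do the work, as an engineer would, in place of code of your own. Each camera call takes 0.05 s, during which the arm holds its last target.

### The job

Pick up the green sieve (it has an orange grip tab) without losing anything from it, hold it over the white tub and shake it side to side until all four small brass nuts have dropped through into the tub and only the three black rubber pads are left in it. Then set the sieve, pads still in it, down into the tub's mouth so that it sits centred, level and fully home, and let go; do not drop the sieve and leave the mug, stapler and tape where they are.

Things in the scene. Friction and masses are not known exactly. Their poses are not given: they have to be found in the camera images.
- sieve: Hand sieve: round green open-topped pan, loose, about 250 g, standing on the desk on four small studs. Origin: centre of its underside; z up, -x towards its orange grip tab (roughly towards the robot). Outside a smooth cone: radius 50 mm at the underside (z=0), 80 mm at the rim (z=45 mm); wall 3 mm. Seated in the tub its origin is on the tub's axis, at z=64 mm in the tub's frame; any yaw.
- sieve_floor (a point): Centre of the sieve's floor, top face (z=10 mm in the sieve; inner radius 52 mm). Solid: a 28 mm wide strip along x (|y|<14) and the ends |x|>35 mm. Else open slots along y, 20 mm wide: x -35 to -15, -10 to 10, 15 to 35 mm, parted by 5 mm rods. Nuts drop through, pads cannot. Friction about 0.6: parts move only if shaken briskly (over 6 m/s2) or inclined. Open beneath on the desk too.
- sieve_grip (a point): Grip point: centre of the orange tab, at (-99, 0, 78.4) mm in the sieve's frame, same axes. Flat plate 12 mm thick, 92 mm wide (along y), ending 23 mm beyond this point; it leans 30 degrees outwards, running up along (-0.5, 0, 0.866). Broad faces have the normal (0.866, 0, 0.5): close the fingers along it, pointing down the tab along (0.5, 0, -0.866). 70 N holds it.
- tub: White round collecting tub, fixed to the desk. Origin: centre of its underside, z up. 100 mm high, outer radius 64 mm, flaring to 78 mm at the rim; floor 4 mm thick. Its mouth is a cone of the sieve's taper: inner radius 74 mm at the rim (z=100 mm), narrowing to 60 mm at z=79 mm, straight below. The sieve nests in it and centres itself.
- mug: Blue mug, radius 40 mm, 92 mm high, handle at its +y; bystander, loose. Origin: centre of the underside.
- stapler: Red and black stapler, 130 x 36 x 60 mm, long side along its x; bystander, loose. Origin: centre of the underside.
- tape: Brown roll of parcel tape lying flat, radius 50 mm, 48 mm high; bystander, loose. Origin: centre of the underside.
- nut0_center (a point): Brass square nut 1 of 4, small: 12 x 12 mm, 7 mm thick, 10 g, lying flat on the sieve's centre strip at the start. This point: its centre.
- nut1_center (a point): Brass square nut 2 of 4, small: 12 x 12 mm, 7 mm thick, 10 g, lying flat on the sieve's centre strip at the start. This point: its centre.
- nut2_center (a point): Brass square nut 3 of 4, small: 12 x 12 mm, 7 mm thick, 10 g, lying flat on the sieve's centre strip at the start. This point: its centre.
- nut3_center (a point): Brass square nut 4 of 4, small: 12 x 12 mm, 7 mm thick, 10 g, lying flat on the sieve's centre strip at the start. This point: its centre.
- pad0_center (a point): Black square rubber machine pad 1 of 3, large: 26 x 26 x 25 mm, 20 g, two over the slots and one at the far end of the centre strip at the start. This point: its centre.
- pad1_center (a point): Black square rubber machine pad 2 of 3, large: 26 x 26 x 25 mm, 20 g, two over the slots and one at the far end of the centre strip at the start. This point: its centre.
- pad2_center (a point): Black square rubber machine pad 3 of 3, large: 26 x 26 x 25 mm, 20 g, two over the slots and one at the far end of the centre strip at the start. This point: its centre.
Not all that is in view belongs to the job. Leave any red look-alike of the part that bears pad1_center alone. Of the things shaped like the sieve, the green one is meant.

How it is judged:
By the outcome, as a careful person would: the job done as asked, in the order asked, and still so for the second after the job is handed in, with the robot touching nothing.
It also fails if it takes over 61 s, if anything falls off the work surface, if the arm or the gripper's body presses on something with over 40 N, if the wrist force passes 120 N, or if a joint passes its speed limit or range.

## Working session

There is one attempt and no reset: what is moved stays moved. The work goes in short steps, Python scripts to look and compute and a tool call to move; the robot and the scene stay as the last step left them, time stands still between calls to the robot, and variables do not carry over. Pictures are saved under pics/ and viewed, and the job is handed in when it is done.

Besides the shell and the picture viewer there is one more tool, called after "Emit:" by a JSON object that holds its "op" and its "data", one argument or row to a line. servo_tool: Moves the arm, as the interface text tells. Its arguments: {"type":"object","properties":{"rows":{"type":"string"},"newtons":{"type":"number"}},"required":["rows"]}

```bash
ls; mkdir -p pics
python3 - <<'E'
from bench import bot
import cv2
s=bot.read_state();print(s)
for n in("scene","top","wrist"):
    c=bot.read_camera(n);cv2.imwrite(f"pics/{n}0.png",c["image"][:,:,::-1]);print(n,{k:v for k,v in c.items() if k!="image"})
E
```

```text
pics
{'t': 0.0, 'qpos': array([ 1.14217597,  0.38384809,  0.04382876,  1.59963354, -0.01788202,
        1.16120087, -0.04991737]), 'dq': array([ 0.00073362,  0.00074236, -0.00018054, -0.00016157,  0.00215717,
       -0.00079612, -0.00191284]), 'effort': array([-3.25166902e-04, -4.33458817e+01,  1.02425527e+00, -2.49513084e+01,
        1.06014608e-02,  1.14716080e-02,  6.38335294e-06]), 'eef_pos': array([ 0.21080621, -0.61383639,  0.22985105]), 'orientation': array([-1.34629068,  0.96376875, -0.95998626]), 'force': array([ 0.4208608 , -0.73514386,  0.76917015]), 'torque': array([-0.03308034,  0.03406983, -0.00918922]), 'opening': 0.9959069949245406}
scene {'fx': 435.617774011114, 'fy': 435.617774011114, 'cx': 317.25925107067656, 'cy': 239.94999492831573, 'pose': array([[-0.31782863, -0.81179429,  0.48987243,  0.99164531],
       [ 0.94813268, -0.2691634 ,  0.16910197,  0.22491166],
       [-0.00542029,  0.51820951,  0.85523653,  0.75948652],
       [ 0.        ,  0.        ,  0.        ,  1.        ]])}
top {'fx': 610.893933513454, 'fy': 610.893933513454, 'cx': 306.0482312080735, 'cy': 231.19551942694207, 'pose': array([[ 0.00560207,  0.99590062, -0.09028053,  0.49489374],
       [-0.99987773,  0.00426053, -0.01504554,  0.06768858],
       [-0.01459922,  0.09035378,  0.99580272,  1.28599241],
       [ 0.        ,  0.        ,  0.        ,  1.        ]])}
wrist {'fx': 345.9196976143259, 'fy': 345.9196976143259, 'cx': 312.90254199335294, 'cy': 239.15295172766557, 'tool_from_camera': array([[ 9.99999504e-01,  9.57725789e-04,  2.72061516e-04,
         8.01285165e-05],
       [-3.08379325e-05,  3.02922486e-01, -9.53015197e-01,
        -1.43187650e-01],
       [-9.95140783e-04,  9.53014717e-01,  3.02922366e-01,
         7.75468931e-02],
       [ 0.00000000e+00,  0.00000000e+00,  0.00000000e+00,
         1.00000000e+00]])}
```

View pics/scene0.png

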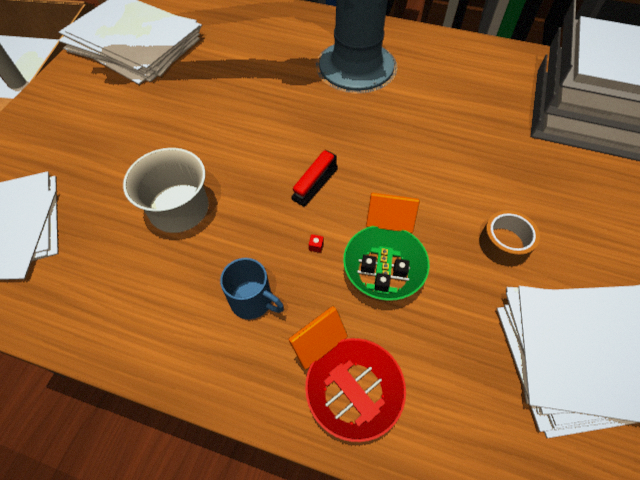

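View pics/top0.png

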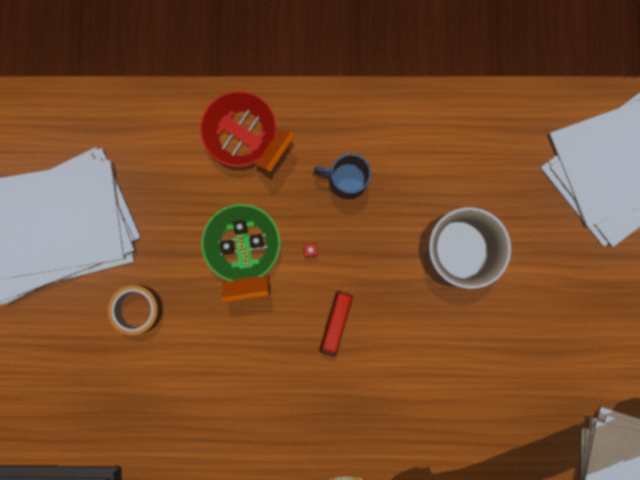

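View pics/wrist0.png

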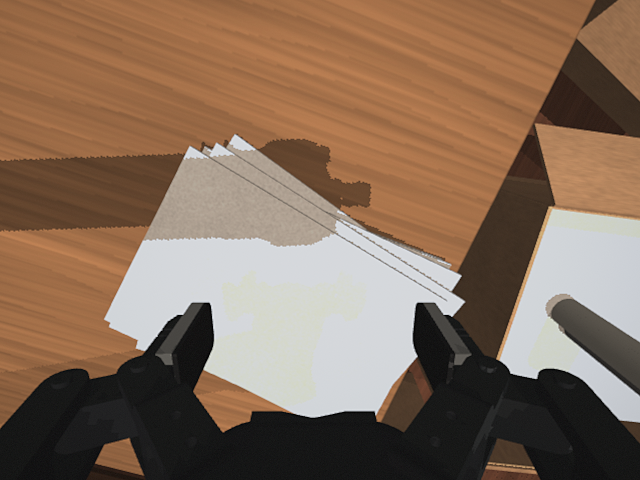

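The scene shows a green sieve with orange tab (scene 386,262; top 241,243) holding black pads and brass nuts, and an empty red sieve (scene 355,390; top 239,130), which is a decoy. The small red block (scene 316,242; top 310,250) is the pad look-alike. The tub is at top (470,248). Next: confirm the green one in enlarged crops.

Run:
```python
import cv2,numpy as np
a=cv2.imread("pics/top0.png")
def up(im,x0,x1,y0,y1,s): return cv2.resize(im[y0:y1,x0:x1],None,fx=s,fy=s,interpolation=cv2.INTER_CUBIC)
cv2.imwrite("pics/c1.png",up(a,190,290,195,310,5))
cv2.imwrite("pics/c2.png",up(a,420,520,198,298,5))
b=cv2.imread("pics/scene0.png")
cv2.imwrite("pics/c3.png",up(b,330,440,185,310,4))
```

```text
(no output)
```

View pics/c1.png

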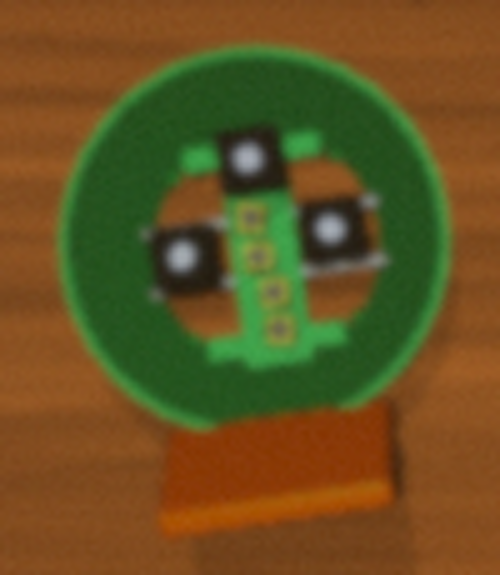

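View pics/c2.png

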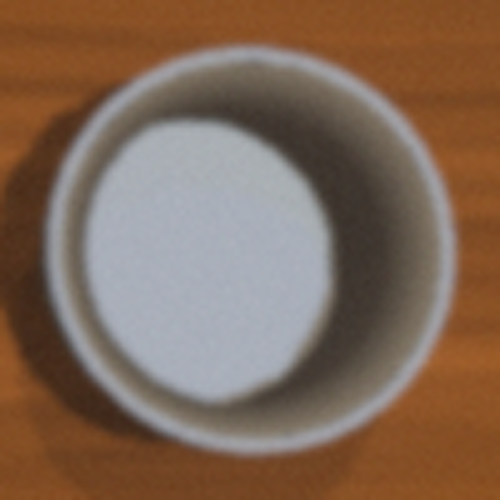

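View pics/c3.png

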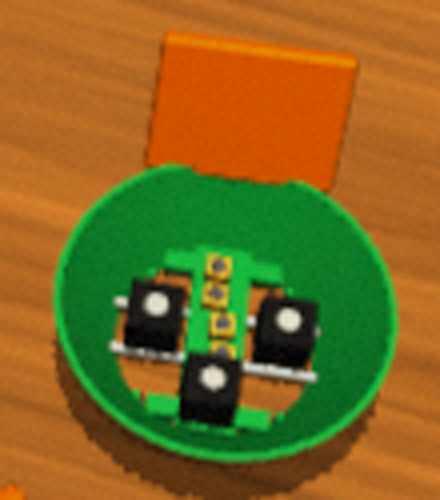

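The crops confirm it: the green pan holds 4 brass nuts on its centre strip, 3 black pads and an orange tab. Next is a pose fit for the sieve and tub.

```bash
cat > h.py <<'E'
import numpy as np,cv2
from scipy.optimize import least_squares
from scipy.spatial.transform import Rotation as R
def proj(c,P):
    T=np.linalg.inv(c["pose"]);p=np.atleast_2d(P)@T[:3,:3].T+T[:3,3]
    return np.c_[c["cx"]+c["fx"]*p[:,0]/-p[:,2], c["cy"]-c["fy"]*p[:,1]/-p[:,2]]
th=np.linspace(0,2*np.pi,400)
def ring(x,y,z,r): return np.c_[x+r*np.cos(th),y+r*np.sin(th),0*th+z]
def ext(p): return np.array([p[:,0].min(),p[:,0].max(),p[:,1].min(),p[:,1].max()])
E
python3 - <<'E'
from bench import bot
from h import *
C={n:bot.read_camera(n) for n in("scene","top")}
def mask(n,box,f):
    im=cv2.cvtColor(C[n]["image"],cv2.COLOR_RGB2HSV).astype(int);m=np.zeros(im.shape[:2],bool)
    x0,x1,y0,y1=box;m[y0:y1,x0:x1]=f(im)[y0:y1,x0:x1]
    ys,xs=np.nonzero(m);return np.array([xs.min()-.5,xs.max()+.5,ys.min()-.5,ys.max()+.5])
g=lambda h:(h[...,0]>45)&(h[...,0]<85)&(h[...,1]>100)
gt=mask("top",(190,290,195,310),g);gs=mask("scene",(330,440,185,310),g);print(gt,gs)
tt=np.array([[160,535],[395,502],[165,513],[390,482]])/5+[190,195]
ts=np.array([[165,33],[357,57],[163,43],[354,70]])/4+[330,185]
cor=[]
def tab(s,out): 
    p=np.array([-99,0,78.4])+23*np.array([-.5,0,.866])+(-6 if out else 6)*np.array([.866,0,.5])
    return (p+[0,s*46,0])/1000
L=np.array([tab(1,1),tab(-1,1),tab(1,0),tab(-1,0)])
Ls=np.array([tab(-1,1),tab(1,1),tab(-1,0),tab(1,0)])
def w(q,P): return P@R.from_euler('z',q[3]).as_matrix().T+q[:3]
def res(q):
    rg=ring(q[0],q[1],q[2]+.045,.08)
    a=ext(proj(C["top"],rg))[:3]-gt[:3]
    e=ext(proj(C["scene"],rg))[[0,1,3]]-gs[[0,1,3]]
    return np.r_[a,e,(proj(C["top"],w(q,L))-tt).ravel(),(proj(C["scene"],w(q,Ls))-ts).ravel()]
for fixz in(None,0.,.004):
    f=(lambda q:res(q)) if fixz is None else (lambda q:res([q[0],q[1],fixz,q[3]]))
    s=least_squares(f,[.5,.2,.0,0],loss="soft_l1");print(fixz,s.x.round(4),np.degrees(s.x[3]),s.cost);print(res(s.x if fixz is None else [*s.x[:2],fixz,s.x[3]]).round(1))
et=np.array([45,457,44,455])/5+[420,420,198,198]
g2=lambda h:(h[...,1]<90)&(h[...,2]>60)
es=mask("scene",(110,220,140,245),g2);print(es,et)
def rt(q):
    rg=ring(q[0],q[1],.1,.078);return np.r_[ext(proj(C["top"],rg))-et,ext(proj(C["scene"],rg))[:3]-es[:3]]
s=least_squares(rt,[.5,-.2]);print(s.x,s.fun.round(1))
E
```

```text
[201.5 279.5 204.5 279.5] [342.5 428.5 225.5 300.5]
None [ 0.5837  0.2194 -0.0054  0.148 ] 8.480980330659374 3.283521616156121
[ 0.7  0.6 -0.5  0.5  0.4  0.6  0.5  0.8  0.2  0.7 -1.7 -0.   0.2 -0.6
 -0.4 -0.1 -0.1  0.5 -0.2 -0.2  0.9 -0.3]
0.0 [0.5853 0.2191 0.     0.1471] 8.426187345439608 6.471350396673874
[ 0.3  0.7 -1.7  0.2  0.6  0.1  0.2  0.   0.1 -0.1 -2.  -0.9  0.2 -1.4
 -0.4 -1.2  0.1 -0.6 -0.2 -1.4  1.2 -1.3]
0.004 [0.5862 0.2188 0.1341 0.1469] 8.418100881939123 11.62230016907328
[ 0.1  0.7 -2.4  0.   0.8 -0.4  0.  -0.4  0.1 -0.5 -2.1 -1.3  0.2 -1.8
 -0.5 -2.2  0.3 -1.5 -0.3 -2.3  1.4 -2.3]
[122.5 207.5 147.5 231.5] [429.  511.4 206.8 289. ]
[ 0.57170956 -0.23186944] [ 0.4 -1.1  0.9 -0.9  1.4 -2.1 -0.2]
```

```bash
cat >> h.py <<'E'
def target(x,y,z,yaw):
    Q=R.from_euler('z',yaw).as_matrix()
    d=Q@[.5,0,-.8660254];n=Q@[.8660254,0,.5]
    g=Q@np.array([-.099,0,.0784])+[x,y,z]
    return g+.019*d,d,n
E
python3 - <<'E'
from bench import bot
from h import *
s=bot.read_state();M=R.from_rotvec(s["orientation"]).as_matrix();print(M.round(3))
t,d,n=target(.585,.219,0.0,np.radians(8.45));print(t,d,n)
for sg in(1,-1):
    T=np.c_[sg*n,d,np.cross(sg*n,d)]
    # decompose: yaw about z first, then tilt
    rv=R.from_matrix(T@M.T).as_rotvec(degrees=True);print(sg,rv.round(2),T.round(3).tolist())
az=np.arctan2(s["eef_pos"][1],s["eef_pos"][0]);print(np.degrees(az),np.degrees(np.arctan2(M[1,0],M[0,0])),np.degrees(np.arctan2(t[1],t[0])))
def top(u,v,z):
    c=bot.read_camera("top");p=np.array([(u-c["cx"])/c["fx"],-(v-c["cy"])/c["fy"],-1]);d=c["pose"][:3,:3]@p;o=c["pose"][:3,3];return o+d*(z-o[2])/d[2]
for n_,u,v,z in(("mug",350,175,.09),("stap",337,323,.06),("tape",133,310,.048)):print(n_,top(u,v,z).round(3))
E
```

```text
[[ 0.325 -0.     0.946]
 [-0.946  0.001  0.325]
 [-0.001 -1.    -0.   ]]
[0.49647157 0.20584831 0.06194552] [ 0.49457224  0.07347314 -0.8660254 ] [0.85662424 0.12725921 0.5       ]
1 [-16.92 -27.84  77.54] [[0.857, 0.495, -0.147], [0.127, 0.073, 0.989], [0.5, -0.866, 0.0]]
-1 [ 29.09 -17.69 -97.95] [[-0.857, 0.495, 0.147], [-0.127, 0.073, -0.989], [-0.5, -0.866, 0.0]]
-71.04634429794548 -71.044167148119 22.519998666374125
mug [ 0.715 -0.001  0.09 ]
stap [0.423 0.024 0.06 ]
tape [0.446 0.435 0.048]
```

Emit:
{"op": "servo_tool", "data": {
  "rows": "0.021 0.027 0.006 0 0 3.6 1;0.021 0.027 0.006 0 0 3.6 1;0.021 0.027 0.006 0 0 3.6 1;0.021 0.027 0.006 0 0 3.6 1;0.021 0.027 0.006 0 0 3.6 1;0.021 0.027 0.006 0 0 3.6 1;0.021 0.027 0.006 0 0 3.6 1;0.021 0.027 0.006 0 0 3.6 1;0.021 0.027 0.006 0 0 3.6 1;0.021 0.027 0.006 0 0 3.6 1;0.004 0.036 0 0 0 3.6 1;0.004 0.036 0 0 0 3.6 1"
}}

```text
t: 1.4
eef_pos: [0.4306, -0.2712, 0.292]
orientation: [-1.538, 0.376, -0.379]
force: [0.2, -0.5, -0.7]
opening: 0.999
```

Emit:
{"op": "servo_tool", "data": {
  "rows": "0.002 0.036 0 0 0 3.6 1;0.002 0.036 0 0 0 3.6 1;0.002 0.036 0 0 0 3.6 1;0.002 0.036 0 0 0 3.6 1;0.002 0.036 0 0 0 3.6 1;0.002 0.036 0 0 0 3.6 1;0.002 0.036 0 0 0 3.6 1;0.002 0.036 0 0 0 3.6 1;0.002 0.036 0 0 0 3.6 1;0.002 0.036 0 0 0 3.6 1;0.002 0.036 0 0 0 0.3 1;0.002 0.036 0 0 0 0 1"
}}

```text
t: 2.4
eef_pos: [0.453, 0.1608, 0.2917]
orientation: [-1.568, -0.117, 0.115]
force: [1.2, 0.2, 0.2]
opening: 1.0
```

Emit:
{"op": "servo_tool", "data": {
  "rows": "0 0.02 0 0.88 -5.93 0 1;0 0.015 0 0.88 -5.93 0 1;0 0.005 0 0.88 -5.93 0 1;0 0 0 0.88 -5.93 0 1;0 0 0 0.88 -5.93 0 1;0 0 0 0 0 0 1"
}}

```text
t: 2.9
eef_pos: [0.4475, 0.1966, 0.2863]
orientation: [-1.498, -0.518, -0.289]
force: [-0.5, -1.6, -1.3]
opening: 0.998
```

```bash
cat > st.py <<'E'
from bench import bot
from h import *
s=bot.read_state();M=R.from_rotvec(s["orientation"]).as_matrix();print(s["t"],s["eef_pos"].round(4),s["opening"],s["force"].round(2),"q",s["qpos"].round(2))
t,d,n=target(.585,.219,0.0,np.radians(8.45))
T=np.c_[n,d,np.cross(n,d)]
print("turn",R.from_matrix(T@M.T).as_rotvec(degrees=True).round(2),"to pre90",(t-.09*d-s["eef_pos"]).round(4),"to tgt",(t-s["eef_pos"]).round(4))
E
python3 st.py; python3 -c "
from bench import bot;import cv2
cv2.imwrite('pics/w1.png',bot.read_camera('wrist')['image'][:,:,::-1])"
```

```text
2.9 [0.4475 0.1966 0.2863] 0.9980296073119858 [-0.51 -1.59 -1.34] q [ 0.28 -0.31 -0.78  2.22 -0.04  0.66 -0.35]
turn [ 0.46 -0.28 -0.03] to pre90 [ 0.0044  0.0026 -0.1464] to tgt [ 0.0489  0.0092 -0.2243]
```

View pics/w1.png

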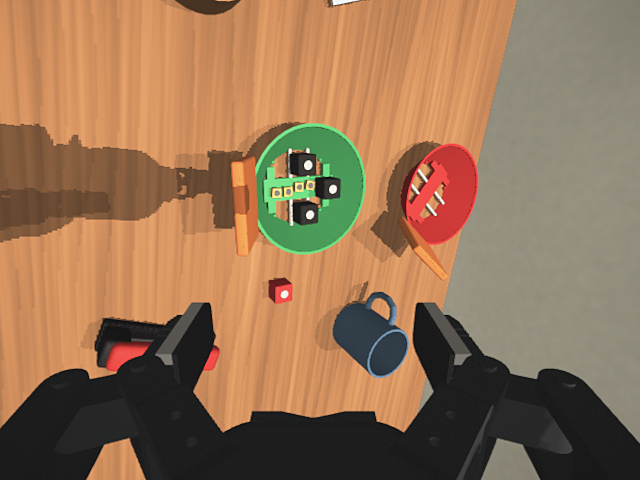

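The wrist view shows the green sieve (310,188) complete with 4 nuts and 3 pads, and the tab edge-on at (243,205). I'll refine the fit with this view.

```bash
python3 - <<'E'
import cv2
a=cv2.imread("pics/w1.png");cv2.imwrite("pics/w1c.png",cv2.resize(a[110:270,220:380],None,fx=3.7,fy=3.7,interpolation=cv2.INTER_CUBIC))
E
cat > fitw.py <<'E'
from bench import bot
from h import *
import sys
def wcam():
    s=bot.read_state();c=bot.read_camera("wrist")
    T=np.eye(4);T[:3,:3]=R.from_rotvec(s["orientation"]).as_matrix();T[:3,3]=s["eef_pos"]
    c["pose"]=T@c["tool_from_camera"];return c
E
python3 - <<'E'
from fitw import *
c=wcam()
h=cv2.cvtColor(c["image"],cv2.COLOR_RGB2HSV).astype(int)
m=(h[...,0]>45)&(h[...,0]<85)&(h[...,1]>100);ys,xs=np.nonzero(m);e=np.array([xs.min()-.5,xs.max()+.5,ys.min()-.5,ys.max()+.5])
def res(q): return (ext(proj(c,ring(q[0],q[1],.045,.08)))-e)[1:]
s=least_squares(res,[.585,.219]);print(e,s.x,s.fun)
def res(q): return (ext(proj(c,ring(q[0],q[1],.045+q[2],.08)))-e)[1:]
s=least_squares(res,[.585,.219,0]);print(s.x,s.fun)
# predicted tab corners
p=[]
for a in(23,):
  for b in(-6,6):
    for y in(-46,46): p.append(np.array([-99,y,78.4])+a*np.array([-.5,0,.866])+b*np.array([.866,0,.5]))
P=np.array(p)/1000@R.from_euler('z',8.45,degrees=True).as_matrix().T+[.585,.219,0]
print(proj(c,P).round(1).tolist())
E
```

```text
[252.5 362.5 123.5 254.5] [0.58386966 0.21948991] [-0.02131453  0.07317854 -0.09189551]
[5.83553806e-01 2.19518965e-01 4.41821689e-04] [5.68434189e-14 2.84217094e-14 0.00000000e+00]
[[234.4, 257.0], [227.5, 162.5], [246.5, 257.0], [240.7, 162.5]]
```

View pics/w1c.png

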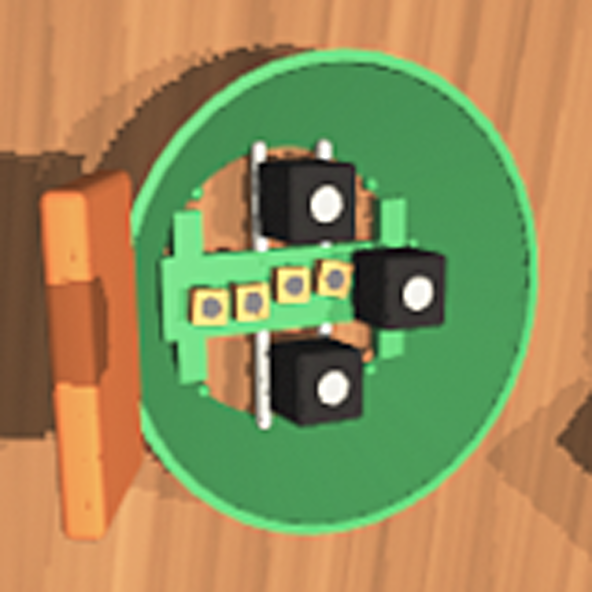

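Emit:
{"op": "servo_tool", "data": {
  "rows": "0.001 0.001 -0.03 0.4 -0.3 0 1;0.001 0.001 -0.03 0 0 0 1;0.001 0.001 -0.03 0 0 0 1;0.001 0 -0.03 0 0 0 1;0 0 -0.026 0 0 0 1;0 0 0 0 0 0 1;0 0 0 0 0 0 1"
}}

```text
t: 3.58
eef_pos: [0.4584, 0.1994, 0.1641]
orientation: [-1.493, -0.513, -0.298]
force: [0.4, 0.0, -0.3]
opening: 0.997
```

```bash
sed -i 's/target(.585,.219,/target(.584,.2195,/' st.py; python3 st.py; python3 -c "
from bench import bot;import cv2
for n in('wrist','scene'): cv2.imwrite('pics/%s2.png'%n,bot.read_camera(n)['image'][:,:,::-1])"
```

```text
3.5833 [0.4584 0.1994 0.1641] 0.9974372371955427 [ 0.37  0.03 -0.28] q [ 0.59 -0.01 -1.19  2.33  0.57  0.4  -0.96]
turn [ 0.02 -0.14  0.37] to pre90 [-0.0075  0.0004 -0.0242] to tgt [ 0.037   0.007  -0.1022]
```

View pics/wrist2.png

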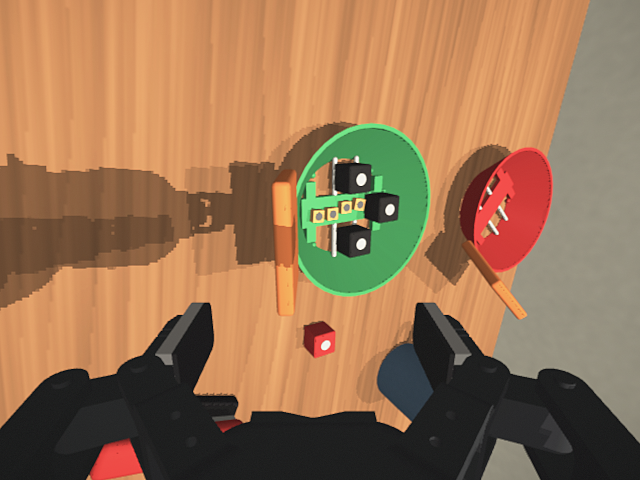

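View pics/scene2.png

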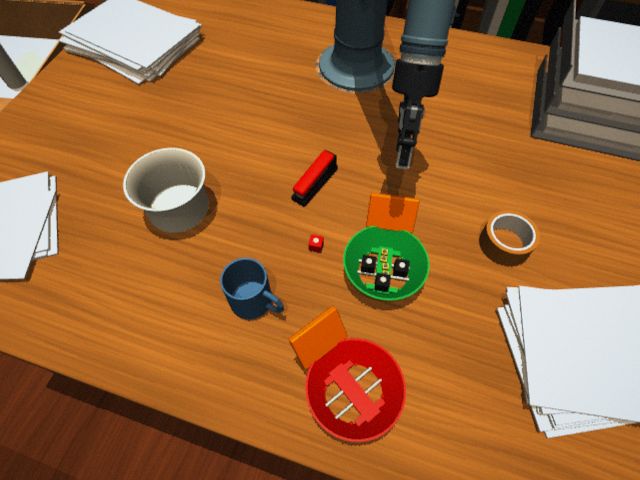

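Emit:
{"op": "servo_tool", "data": {
  "rows": "0.001 0.001 -0.01 0 0 0 1;0.001 0.001 -0.01 0 0 0 1;0.003 0.001 -0.01 0 0 0 1;0.003 0.001 -0.01 0 0 0 1;0.003 0.001 -0.01 0 0 0 1;0 0 0 0 0 0 1"
}}

```text
t: 4.18
eef_pos: [0.4688, 0.2035, 0.1134]
orientation: [-1.497, -0.516, -0.298]
force: [-0.4, 0.9, -0.3]
opening: 0.999
```

```bash
python3 st.py
```

```text
4.1833 [0.4688 0.2035 0.1134] 0.9991421602397879 [-0.42  0.9  -0.33] q [ 0.4   0.22 -1.08  2.35  1.16  0.47 -1.49]
turn [ 0.28 -0.05  0.35] to pre90 [-0.0179 -0.0038  0.0265] to tgt [ 0.0267  0.0028 -0.0514]
```

Emit:
{"op": "servo_tool", "data": {
  "rows": "0.005 0 -0.01 0.1 0 0.2 1;0.005 0.001 -0.01 0.1 0 0.1 1;0.005 0 -0.01 0 0 0 1;0.006 0.001 -0.01 0 0 0 1;0.006 0.001 -0.011 0 0 0 1;0 0 0 0 0 0 1"
}}

```text
t: 4.68
eef_pos: [0.4965, 0.206, 0.0626]
orientation: [-1.493, -0.519, -0.296]
force: [-0.0, 0.1, -0.5]
opening: 1.001
```

```bash
python3 st.py; python3 -c "
from bench import bot;import cv2
for n in('wrist','scene'): cv2.imwrite('pics/%s3.png'%n,bot.read_camera(n)['image'][:,:,::-1])
a=cv2.imread('pics/scene3.png');cv2.imwrite('pics/s3c.png',cv2.resize(a[120:310,290:470],None,fx=3,fy=3))"
```

```text
4.6833 [0.4965 0.206  0.0626] 1.0009301201449552 [-0.03  0.14 -0.5 ] q [ 0.27  0.4  -0.94  2.32  1.5   0.52 -1.74]
turn [ 0.11 -0.01  0.12] to pre90 [-0.0455 -0.0063  0.0773] to tgt [-0.001   0.0003 -0.0006]
```

View pics/wrist3.png

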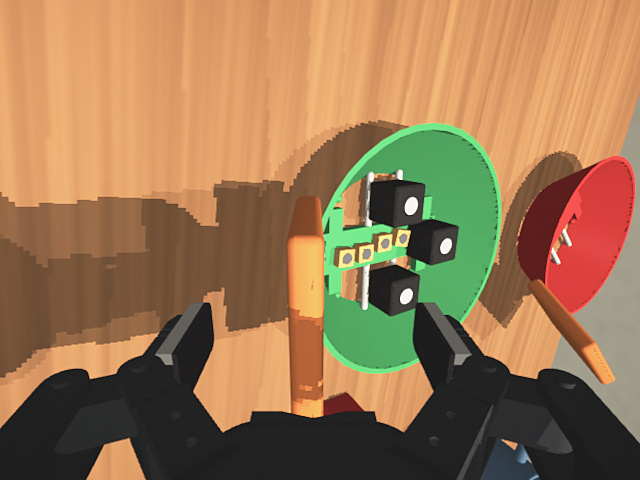

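View pics/s3c.png

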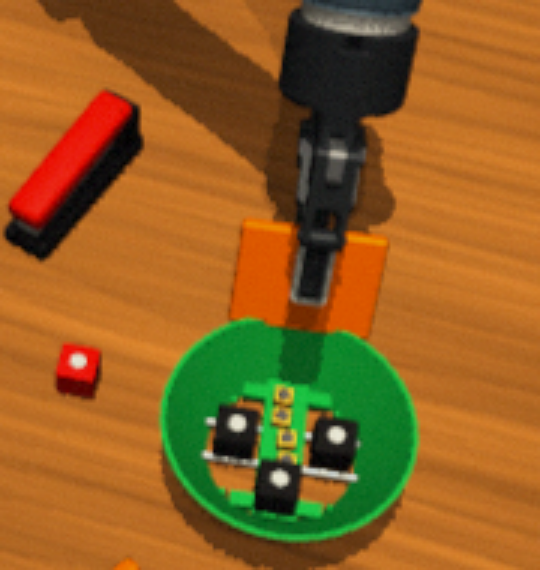

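The tab (col ~306) stands between the fingers. I'll close in gentle steps.

Emit:
{"op": "servo_tool", "data": {
  "rows": "0 0 0 0 0 0 0.85;0 0 0 0 0 0 0.7;0 0 0 0 0 0 0.55;0 0 0 0 0 0 0.42;0 0 0 0 0 0 0.32;0 0 0 0 0 0 0.26;0 0 0 0 0 0 0.22;0 0 0 0 0 0 0.19;0 0 0 0 0 0 0.17;0 0 0 0 0 0 0.15;0 0 0 0 0 0 0.12;0 0 0 0 0 0 0.1",
  "newtons": 20
}}

```text
t: 5.78
eef_pos: [0.4945, 0.2065, 0.0622]
orientation: [-1.492, -0.52, -0.294]
force: [0.4, 0.6, -0.3]
opening: 0.142
```

Emit:
{"op": "servo_tool", "data": {
  "rows": "0 0 0 0 0 0 0;0 0 0 0 0 0 0;0 0 0 0 0 0 0;0 0 0 0 0 0 0",
  "newtons": 80
}}

```text
t: 6.12
eef_pos: [0.4946, 0.2065, 0.0623]
orientation: [-1.492, -0.52, -0.294]
force: [-0.1, 0.3, -1.0]
opening: 0.133
```

```bash
python3 st.py
cat > snap.py <<'E'
import sys,cv2
from bench import bot
k=sys.argv[1]
for n in('wrist','scene'): cv2.imwrite(f'pics/{n}{k}.png',bot.read_camera(n)['image'][:,:,::-1])
b=[int(v) for v in sys.argv[2].split(',')]
a=cv2.imread(f'pics/scene{k}.png');cv2.imwrite(f'pics/s{k}c.png',cv2.resize(a[b[2]:b[3],b[0]:b[1]],None,fx=3,fy=3))
E
python3 snap.py 4 290,470,120,310
```

```text
6.1167 [0.4946 0.2065 0.0623] 0.13277066697504322 [-0.09  0.27 -1.04] q [ 0.27  0.4  -0.94  2.32  1.5   0.52 -1.75]
turn [ 0.08 -0.03 -0.03] to pre90 [-0.0436 -0.0067  0.0776] to tgt [ 0.0009 -0.0001 -0.0003]
```

View pics/wrist4.png

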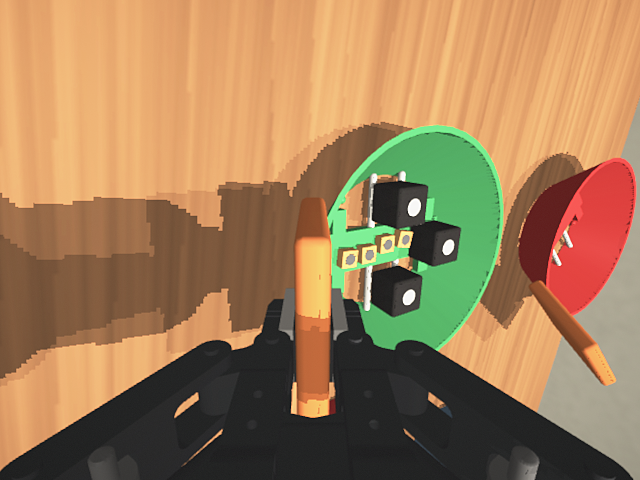

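View pics/s4c.png

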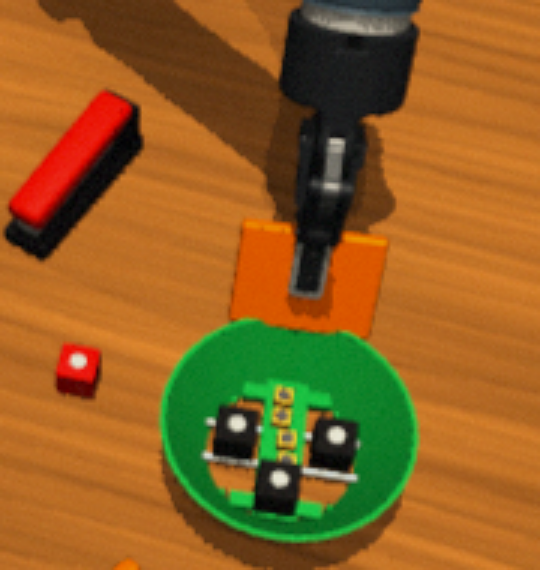

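Emit:
{"op": "servo_tool", "data": {
  "rows": "0 0 0.002 0 0 0 0;0 0 0.004 0 0 0 0;0 0 0.006 0 0 0 0;0 0 0.006 0 0 0 0;0 0 0.006 0 0 0 0;0 0 0.004 0 0 0 0;0 0 0.002 0 0 0 0;0 0 0 0 0 0 0"
}}

```text
t: 6.88
eef_pos: [0.4946, 0.2062, 0.0926]
orientation: [-1.492, -0.52, -0.295]
force: [0.6, 0.3, -3.2]
opening: 0.132
```

```bash
python3 st.py; python3 snap.py 5 290,470,120,310
```

```text
6.8833 [0.4946 0.2062 0.0926] 0.13153833179882216 [ 0.56  0.3  -3.18] q [ 0.33  0.32 -1.    2.31  1.32  0.49 -1.58]
turn [ 0.1  -0.01  0.  ] to pre90 [-0.0437 -0.0065  0.0473] to tgt [ 0.0008  0.0001 -0.0307]
```

View pics/wrist5.png

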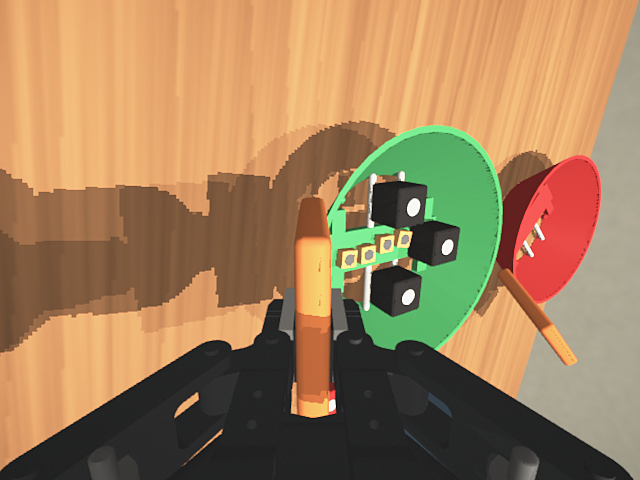

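View pics/s5c.png

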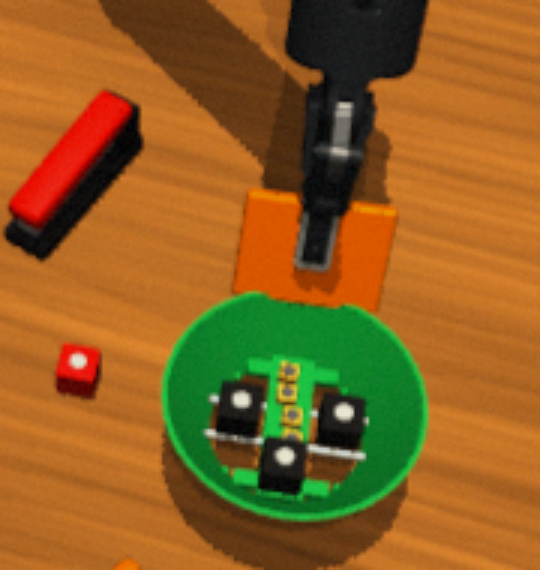

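The lift was clean, with nothing lost and no slip. Raising further.

Emit:
{"op": "servo_tool", "data": {
  "rows": "0 0 0.003 0 0 0 0;0 0 0.006 0 0 0 0;0 0 0.01 0 0 0 0;0 0 0.013 0 0 0 0;0 0 0.015 0 0 0 0;0 0 0.015 0 0 0 0;0 0 0.014 0 0 0 0;0 0 0.012 0 0 0 0;0 0 0.008 0 0 0 0;0 0 0.004 0 0 0 0;0 0 0 0 0 0 0"
}}

```text
t: 7.9
eef_pos: [0.4949, 0.2063, 0.1932]
orientation: [-1.494, -0.522, -0.295]
force: [0.2, -0.3, -3.4]
opening: 0.132
```

```bash
python3 st.py
python3 - <<'E'
from bench import bot
from h import *
s=bot.read_state();p=s["eef_pos"]
ang=[.4,.8,1.2,1.6,2.0]+[2.4]*13+[2,1.6,1.1,.6,.3]
print(sum(ang))
# sieve offset from TCP at lift: sieve centre (0.584,.2195) when TCP (.4946,.2065)
off=np.array([.584-.4946,.2195-.2065])
psi=-np.radians(sum(ang));Rm=np.array([[np.cos(psi),-np.sin(psi)],[np.sin(psi),np.cos(psi)]])
end=np.array([.5717,-.2319])-Rm@off;print(end, Rm@p[:2])
q=p[:2].copy();a=0;tot=sum(ang);start=p[:2]
for k in ang:
    a+=k;ps=-np.radians(a);r=np.array([[np.cos(ps),-np.sin(ps)],[np.sin(ps),np.cos(ps)]])@start
    r=r+(end-Rm@start)*a/tot
    print((r-q).round(4),-k);q=r
E
```

```text
7.9 [0.4949 0.2063 0.1932] 0.13153454255128474 [ 0.24 -0.32 -3.41] q [ 0.73  0.05 -1.32  2.24  0.59  0.48 -0.9 ]
turn [ 0.21  0.07 -0.01] to pre90 [-0.044  -0.0066 -0.0534] to tgt [ 0.0006  0.     -0.1313]
42.8
[ 0.49727181 -0.18069644] [ 0.50332616 -0.18487391]
[ 0.0014 -0.0034] -0.4
[ 0.0027 -0.0069] -0.8
[ 0.0038 -0.0104] -1.2
[ 0.0048 -0.014 ] -1.6
[ 0.0054 -0.0176] -2.0
[ 0.0056 -0.0214] -2.4
[ 0.0047 -0.0216] -2.4
[ 0.0038 -0.0218] -2.4
[ 0.0029 -0.022 ] -2.4
[ 0.0019 -0.0221] -2.4
[ 0.001  -0.0222] -2.4
[ 0.0001 -0.0222] -2.4
[-0.0009 -0.0222] -2.4
[-0.0018 -0.0222] -2.4
[-0.0028 -0.0221] -2.4
[-0.0037 -0.022 ] -2.4
[-0.0046 -0.0218] -2.4
[-0.0055 -0.0216] -2.4
[-0.0053 -0.0178] -2
[-0.0047 -0.0141] -1.6
[-0.0035 -0.0096] -1.1
[-0.002  -0.0052] -0.6
[-0.001  -0.0026] -0.3
```

Emit:
{"op": "servo_tool", "data": {
  "rows": "0.0014 -0.0034 0 0 0 -0.4 0;0.0027 -0.0069 0 0 0 -0.8 0;0.0038 -0.0104 0 0 0 -1.2 0;0.0048 -0.014 0 0 0 -1.6 0;0.0054 -0.0176 0 0 0 -2 0;0.0056 -0.0214 0 0 0 -2.4 0;0.0047 -0.0216 0 0 0 -2.4 0;0.0038 -0.0218 0 0 0 -2.4 0;0.0029 -0.022 0 0 0 -2.4 0;0.0019 -0.0221 0 0 0 -2.4 0;0.001 -0.0222 0 0 0 -2.4 0;0.0001 -0.0222 0 0 0 -2.4 0"
}}

```text
t: 8.9
eef_pos: [0.5327, -0.0017, 0.1923]
orientation: [-1.591, -0.215, -0.608]
force: [-0.2, -0.1, -4.3]
opening: 0.129
```

Emit:
{"op": "servo_tool", "data": {
  "rows": "-0.0009 -0.0222 0 0 0 -2.4 0;-0.0018 -0.0222 0 0 0 -2.4 0;-0.0028 -0.0221 0 0 0 -2.4 0;-0.0037 -0.022 0 0 0 -2.4 0;-0.0046 -0.0218 0 0 0 -2.4 0;-0.0055 -0.0216 0 0 0 -2.4 0;-0.0053 -0.0178 0 0 0 -2 0;-0.0047 -0.0141 0 0 0 -1.6 0;-0.0035 -0.0096 0 0 0 -1.1 0;-0.002 -0.0052 0 0 0 -0.6 0;-0.001 -0.0026 0 0 0 -0.3 0;0 0 0 0 0 0 0"
}}

```text
t: 9.9
eef_pos: [0.497, -0.1802, 0.1923]
orientation: [-1.64, 0.062, -0.872]
force: [0.5, -0.4, -3.1]
opening: 0.126
```

```bash
cat > st2.py <<'E'
from fitw import *
s=bot.read_state();M=R.from_rotvec(s["orientation"]).as_matrix()
# tool->sieve from lift: TCP (.4946,.2065,.0623), sieve (.584,.2195,0,yaw 8.45)
M0=R.from_rotvec([-1.492,-.52,-.294]).as_matrix();S0=R.from_euler('z',8.45,degrees=True).as_matrix()
rel=M0.T@S0;relp=M0.T@(np.array([.584,.2195,0])-[.4946,.2065,.0623])
S=M@rel;p=s["eef_pos"]+M@relp
yaw=np.arctan2(S[1,0],S[0,0]);Q=R.from_euler('z',yaw).as_matrix()
print("t",s["t"],"tcp",s["eef_pos"].round(4),"F",s["force"].round(1),"open",round(s["opening"],3),"q",s["qpos"].round(2))
print("sieve",p.round(4),"yaw",np.degrees(yaw).round(2),"tilt fix (world rotvec deg)",R.from_matrix(Q@S.T).as_rotvec(degrees=True).round(2),"sieve y axis",Q[:,1].round(3))
E
python3 st2.py; python3 snap.py 6 80,260,80,280
```

```text
t 9.9 tcp [ 0.497  -0.1802  0.1923] F [ 0.5 -0.4 -3.1] open 0.126 q [ 1.12 -0.01 -0.97  2.26  0.49  0.46 -0.84]
sieve [ 0.5715 -0.2314  0.13  ] yaw -34.34 tilt fix (world rotvec deg) [-0.02  0.02 -0.  ] sieve y axis [0.564 0.826 0.   ]
```

View pics/wrist6.png

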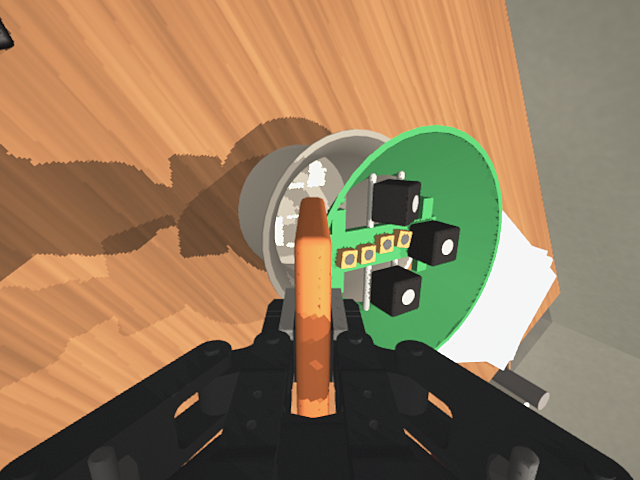

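View pics/s6c.png

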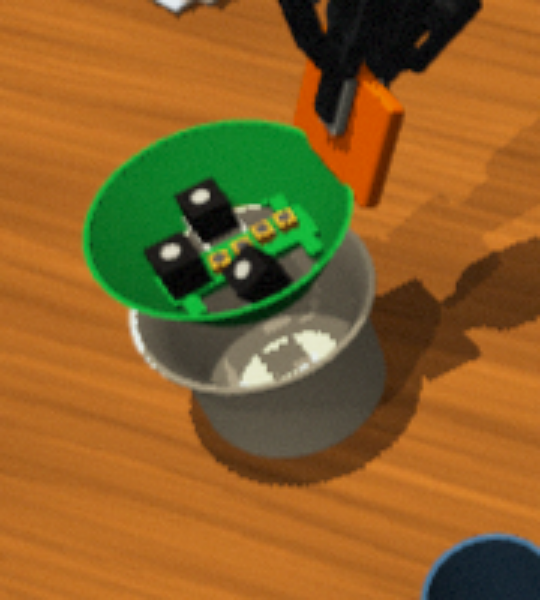

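Emit:
{"op": "servo_tool", "data": {
  "rows": "0 0 -0.004 0 0 0 0;0 0 -0.006 0 0 0 0;0 0 -0.004 0 0 0 0;0 0 -0.002 0 0 0 0;0 0 0 0 0 0 0;0.0056 0.0083 0 0 0 0 0;-0.0113 -0.0165 0 0 0 0 0;0.0113 0.0165 0 0 0 0 0;-0.0113 -0.0165 0 0 0 0 0;0.0113 0.0165 0 0 0 0 0;-0.0056 -0.0083 0 0 0 0 0;0 0 0 0 0 0 0"
}}

```text
t: 11.0
eef_pos: [0.4973, -0.1806, 0.1769]
orientation: [-1.641, 0.062, -0.873]
force: [-0.6, -0.9, -4.1]
opening: 0.13
```

```bash
python3 st2.py; python3 snap.py 7 80,260,80,280
```

```text
t 11.0 tcp [ 0.4973 -0.1806  0.1769] F [-0.6 -0.9 -4.1] open 0.13 q [ 1.12  0.04 -0.98  2.27  0.61  0.44 -0.95]
sieve [ 0.5717 -0.2318  0.1147] yaw -34.34 tilt fix (world rotvec deg) [0.03 0.04 0.  ] sieve y axis [0.564 0.826 0.   ]
```

View pics/wrist7.png

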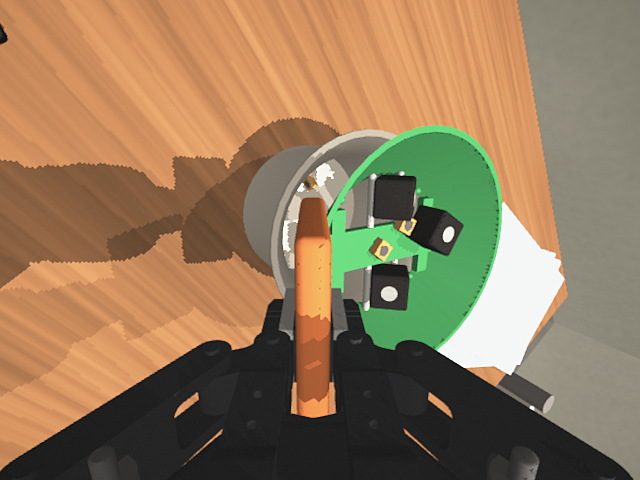

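View pics/s7c.png

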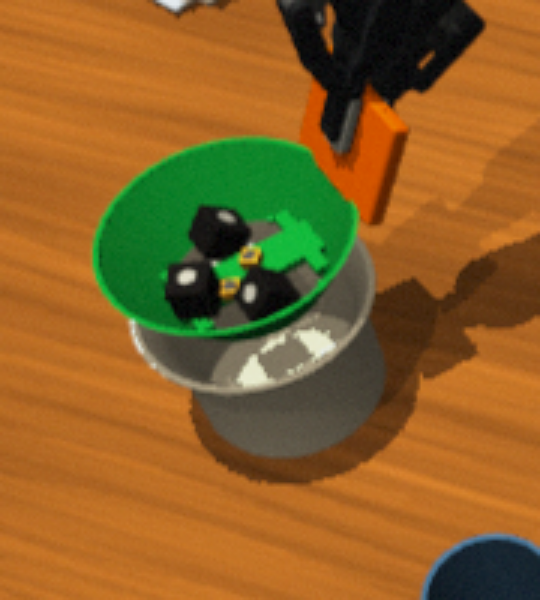

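Two nuts are through, and two remain at (383,249) and (408,226). I'll keep shaking.

Emit:
{"op": "servo_tool", "data": {
  "rows": "0.0056 0.0083 0 0 0 0 0;-0.0113 -0.0165 0 0 0 0 0;0.0113 0.0165 0 0 0 0 0;-0.0113 -0.0165 0 0 0 0 0;0.0113 0.0165 0 0 0 0 0;-0.0056 -0.0083 0 0 0 0 0;0 0 0 0 0 0 0;0 0 0 0 0 0 0"
}}

```text
t: 11.77
eef_pos: [0.4965, -0.1807, 0.1762]
orientation: [-1.641, 0.064, -0.873]
force: [-0.7, 0.2, -4.4]
opening: 0.136
```

```bash
python3 st2.py; python3 snap.py 8 80,260,80,280
```

```text
t 11.7667 tcp [ 0.4965 -0.1807  0.1762] F [-0.7  0.2 -4.4] open 0.136 q [ 1.14  0.04 -0.99  2.27  0.62  0.44 -0.96]
sieve [ 0.5708 -0.2321  0.1138] yaw -34.44 tilt fix (world rotvec deg) [ 0.   -0.03 -0.  ] sieve y axis [0.566 0.825 0.   ]
```

View pics/wrist8.png

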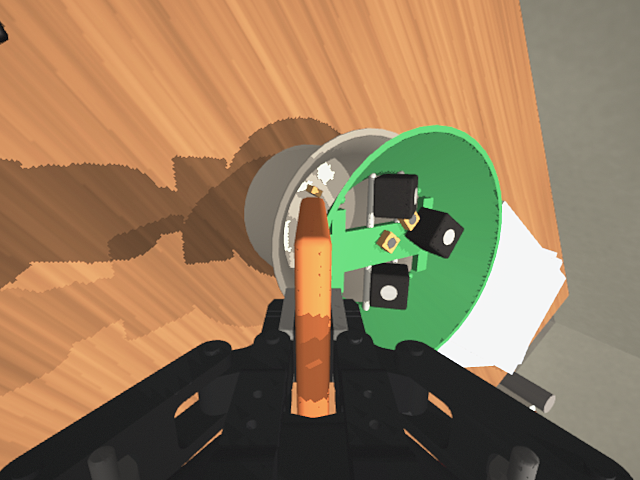

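View pics/s8c.png

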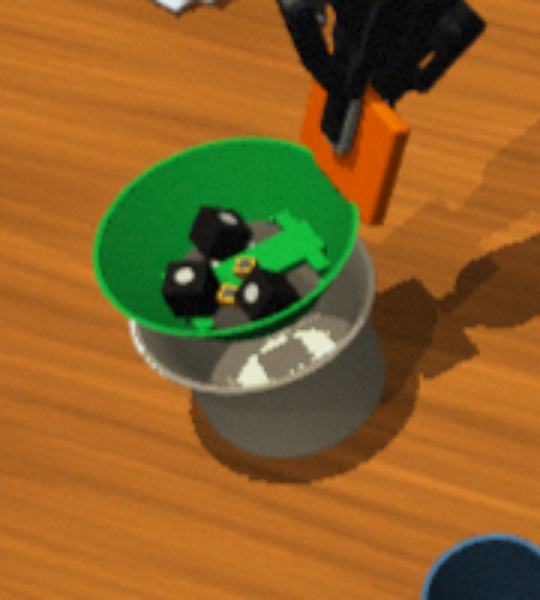

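The two nuts are penned in between the pads. I'll make the strokes a bit bigger and add a few along x to free them.

Emit:
{"op": "servo_tool", "data": {
  "rows": "0.0083 -0.0056 0 0 0 0 0;-0.0165 0.0113 0 0 0 0 0;0.0165 -0.0113 0 0 0 0 0;-0.0083 0.0056 0 0 0 0 0;0.0085 0.0124 0 0 0 0 0;-0.017 -0.0248 0 0 0 0 0;0.017 0.0248 0 0 0 0 0;-0.017 -0.0248 0 0 0 0 0;0.017 0.0248 0 0 0 0 0;-0.0085 -0.0124 0 0 0 0 0;0 0 0 0 0 0 0;0 0 0 0 0 0 0"
}}

```text
t: 12.87
eef_pos: [0.4964, -0.1808, 0.1761]
orientation: [-1.641, 0.065, -0.873]
force: [-0.8, 0.6, -4.1]
opening: 0.132
```

```bash
python3 st2.py; python3 snap.py 9 80,260,80,280
```

```text
t 12.8667 tcp [ 0.4964 -0.1808  0.1761] F [-0.8  0.6 -4.1] open 0.132 q [ 1.19  0.04 -1.05  2.27  0.63  0.45 -0.97]
sieve [ 0.5707 -0.2322  0.1137] yaw -34.45 tilt fix (world rotvec deg) [ 0.   -0.04 -0.  ] sieve y axis [0.566 0.825 0.   ]
```

View pics/wrist9.png

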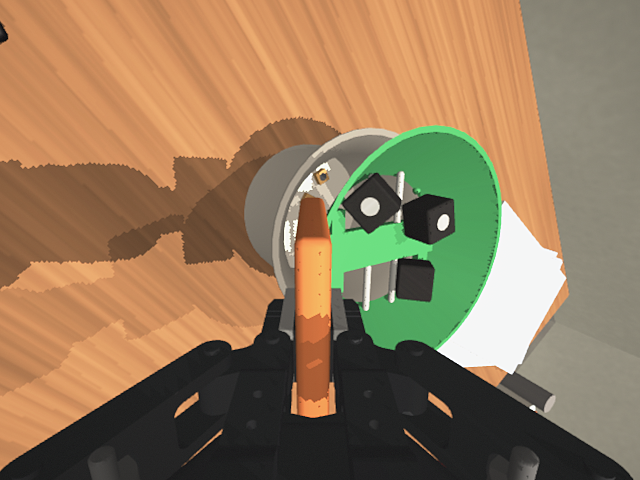

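View pics/s9c.png

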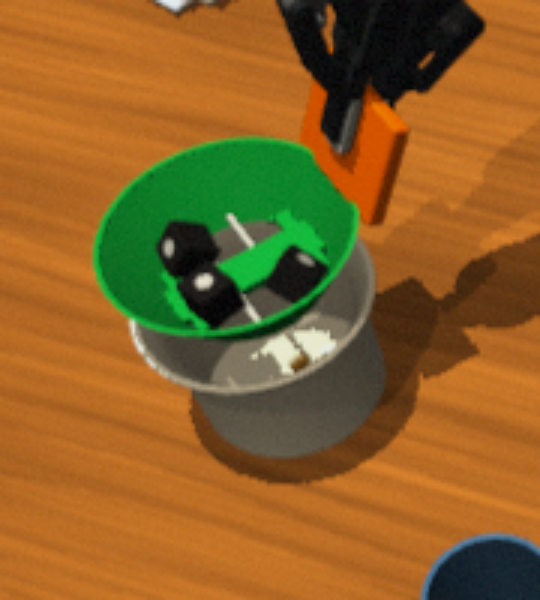

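Run:
```python
from bench import bot
import cv2,numpy as np
t=bot.read_camera("top")["image"][:,:,::-1];a=cv2.resize(t[190:310,400:530],None,fx=4,fy=4,interpolation=cv2.INTER_CUBIC)
w=cv2.imread("pics/wrist9.png");cv2.imwrite("pics/w9c.png",cv2.resize(w[110:350,240:520],None,fx=2.8,fy=2.5,interpolation=cv2.INTER_CUBIC))
cv2.imwrite("pics/t9.png",a)
```

```text
(no output)
```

View pics/t9.png

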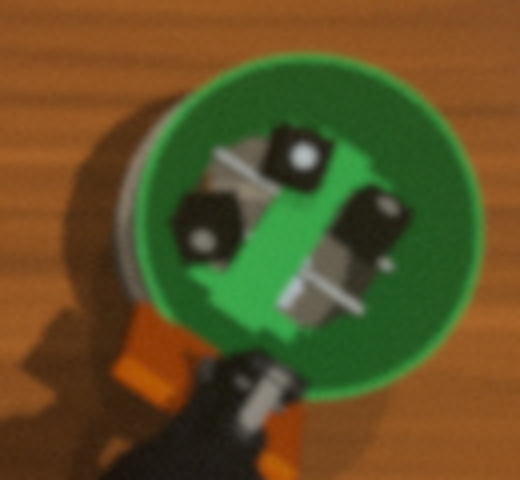

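View pics/w9c.png

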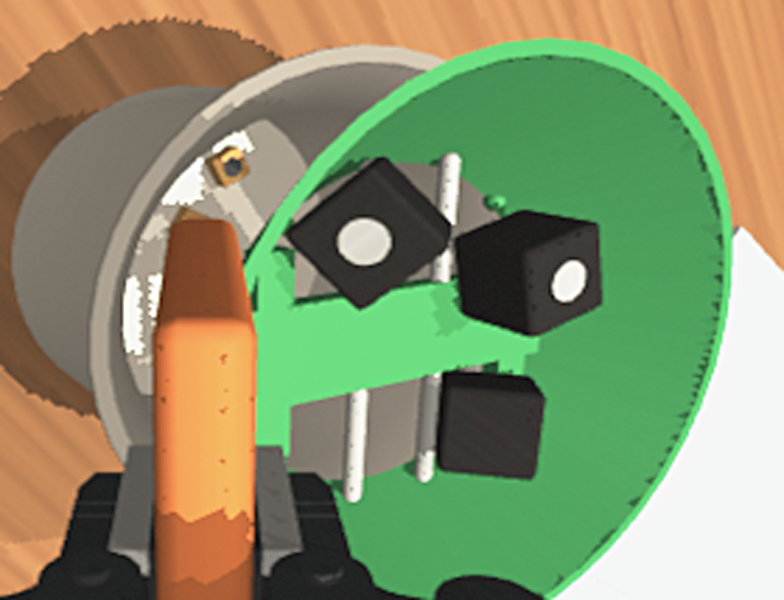

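No nuts are visible in the sieve from any view. I'll move it gently aside to count the nuts in the tub.

Emit:
{"op": "servo_tool", "data": {
  "rows": "0 0.003 0.001 0 0 0 0;0 0.006 0.002 0 0 0 0;0 0.01 0.002 0 0 0 0;0 0.014 0.002 0 0 0 0;0 0.018 0.001 0 0 0 0;0 0.022 0 0 0 0 0;0 0.024 0 0 0 0 0;0 0.024 0 0 0 0 0;0 0.022 0 0 0 0 0;0 0.018 0 0 0 0 0;0 0.014 0 0 0 0 0;0 0.01 0 0 0 0 0"
}}

```text
t: 14.02
eef_pos: [0.4975, 0.0093, 0.1851]
orientation: [-1.637, 0.057, -0.87]
force: [-0.7, -0.5, -3.3]
opening: 0.128
```

Emit:
{"op": "servo_tool", "data": {
  "rows": "0 0.007 0 0 0 0 0;0 0.004 0 0 0 0 0;0 0 0 0 0 0 0"
}}

```text
t: 14.27
eef_pos: [0.4974, 0.0188, 0.1848]
orientation: [-1.638, 0.059, -0.87]
force: [0.5, 0.7, -3.3]
opening: 0.129
```

```bash
python3 st2.py; python3 snap.py 10 100,330,120,300
python3 - <<'E'
from bench import bot
import cv2
t=bot.read_camera("top")["image"][:,:,::-1];cv2.imwrite("pics/t10.png",cv2.resize(t[180:310,330:530],None,fx=4,fy=4,interpolation=cv2.INTER_CUBIC))
E
```

```text
t 14.2667 tcp [0.4974 0.0188 0.1848] F [ 0.5  0.7 -3.3] open 0.129 q [ 0.92  0.07 -1.31  2.25  0.8   0.73 -1.55]
sieve [ 0.5721 -0.032   0.1225] yaw -34.1 tilt fix (world rotvec deg) [-0.1  0.1 -0. ] sieve y axis [0.561 0.828 0.   ]
```

View pics/t10.png

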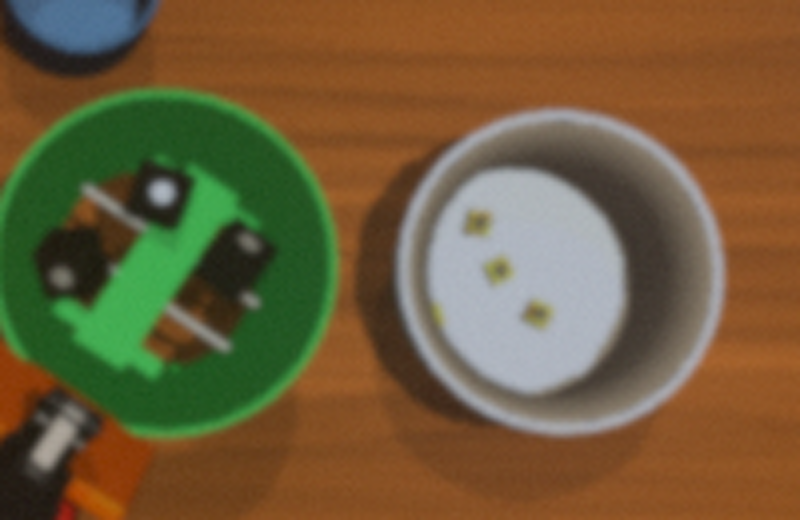

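View pics/s10c.png

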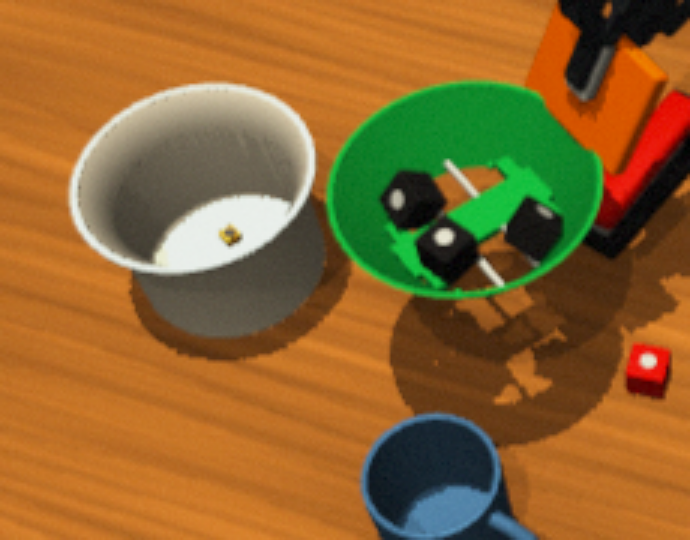

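View pics/wrist10.png

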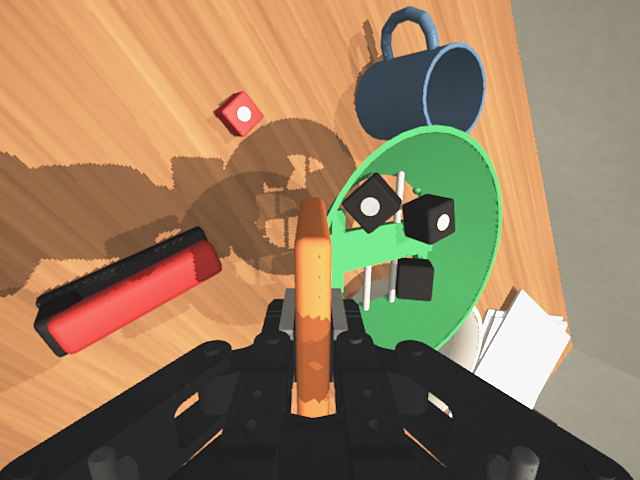

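Four nuts are in the tub, seen in the top crop at (478,222), (498,270), (537,313) and partly at (437,315). The sieve holds only the three pads. I'll refine the tub position relative to the sieve before returning.

Run:
```python
from fitw import *
C={n:bot.read_camera(n) for n in("scene","top")}
def mk(n,box,f):
    h=cv2.cvtColor(C[n]["image"],cv2.COLOR_RGB2HSV).astype(int);m=np.zeros(h.shape[:2],bool);x0,x1,y0,y1=box
    m[y0:y1,x0:x1]=f(h)[y0:y1,x0:x1];ys,xs=np.nonzero(m);return np.array([xs.min()-.5,xs.max()+.5,ys.min()-.5,ys.max()+.5])
g=lambda h:(h[...,0]>45)&(h[...,0]<85)&(h[...,1]>100)
et=mk("top",(310,430,190,300),g);es=mk("scene",(200,320,130,240),g);print(et,es)
# left/tab side excluded in top: use right, top,bottom ; scene: left,bottom
def r(q):
    rg=ring(q[0],q[1],.1225+.045,.08);return np.r_[(ext(proj(C["top"],rg))-et)[1:],(ext(proj(C["scene"],rg))-es)[[0,1,3]]]
s=least_squares(r,[.57,-.03]);print("sieve",s.x,s.fun.round(1))
w=lambda h:(h[...,1]<75)&(h[...,2]>95)
for n,b in(("top",(420,520,198,298)),("scene",(110,220,140,245))): print(n,mk(n,b,w))
et=mk("top",(420,520,198,298),w);es=mk("scene",(110,220,140,245),w)
for rad in(.078,.076):
  def r(q):
    rg=ring(q[0],q[1],.1,rad);return np.r_[(ext(proj(C["top"],rg))-et),(ext(proj(C["scene"],rg))-es)[:3]]
  s=least_squares(r,[.57,-.23]);print("tub",s.x,s.fun.round(1))
```

```text
[327.5 414.5 202.5 288.5] [207.5 317.5 130.5 218.5]
sieve [ 0.56961819 -0.0245075 ] [ -5.2   0.1   1.3   6.1 -11.3   0.4]
top [428.5 510.5 206.5 288.5]
scene [122.5 204.5 147.5 231.5]
tub [ 0.57302955 -0.23230604] [ 1.2  0.   0.5 -1.1  0.8  0.4  0.2]
tub [ 0.57270442 -0.23246508] [ 2.3 -0.9  1.7 -1.9  1.9 -0.6  0.8]
```

Run:
```python
from fitw import *
C={n:bot.read_camera(n) for n in("scene","top")}
m=np.array([414.3,202.2,289.3,209.2,301.2,219.2])
def pr(q): 
    rg=ring(q[0],q[1],q[2]+.045,.08);return np.r_[ext(proj(C["top"],rg))[1:],ext(proj(C["scene"],rg))[[0,1,3]]]
s=least_squares(lambda q:pr([*q,.1225])-m,[.57,-.03]);print("sieve",s.x,s.fun.round(1))
s=least_squares(lambda q:pr(q)-m,[.57,-.03,.12]);print("sieve free z",s.x,s.fun.round(1))
```

```text
sieve [ 0.57117787 -0.0328684 ] [-0.4 -0.4 -0.3 -0.4  0.2 -0.9]
sieve free z [ 0.57068776 -0.03369099  0.11884197] [-0.3  0.2 -0.  -0.2 -0.1 -0. ]
```

Emit:
{"op": "servo_tool", "data": {
  "rows": "0 -0.003 0 0 0 0 0;0 -0.006 0 0 0 0 0;0 -0.01 0 0 0 0 0;0 -0.014 0 0 0 0 0;0 -0.018 0 0 0 0 0;0 -0.022 0 0 0 0 0;0 -0.024 0 0 0 0 0;0 -0.024 0 0 0 0 0;0 -0.022 0 0 0 0 0;0 -0.018 0 0 0 0 0;0 -0.015 0 0 0 0 0;0 -0.011 0 0 0 0 0"
}}

```text
t: 15.62
eef_pos: [0.4954, -0.1746, 0.1841]
orientation: [-1.643, 0.066, -0.874]
force: [0.4, -0.4, -4.4]
opening: 0.133
```

Emit:
{"op": "servo_tool", "data": {
  "rows": "0.001 -0.008 0 0 0 0 0;0 -0.005 0 0 0 0 0;0 0 0 0 0 0 0;0 0 0 0 0 0 0"
}}

```text
t: 15.95
eef_pos: [0.4979, -0.1842, 0.1842]
orientation: [-1.64, 0.063, -0.872]
force: [0.4, 0.2, -3.3]
opening: 0.13
```

```bash
python3 st2.py
```

```text
t 15.95 tcp [ 0.4979 -0.1842  0.1842] F [ 0.4  0.2 -3.3] open 0.13 q [ 1.22  0.03 -1.06  2.26  0.57  0.45 -0.9 ]
sieve [ 0.5723 -0.2353  0.1219] yaw -34.35 tilt fix (world rotvec deg) [-0.02 -0.    0.  ] sieve y axis [0.564 0.826 0.   ]
```

Emit:
{"op": "servo_tool", "data": {
  "rows": "0.001 0.0035 -0.002 0 0 0 0;0 0 -0.005 0 0 0 0;0 0 -0.008 0 0 0 0;0 0 -0.009 0 0 0 0;0 0 -0.009 0 0 0 0;0 0 -0.007 0 0 0 0;0 0 -0.004 0 0 0 0;0 0 -0.002 0 0 0 0;0 0 0 0 0 0 0;0 0 0 0 0 0 0"
}}

```text
t: 16.78
eef_pos: [0.4995, -0.1801, 0.1386]
orientation: [-1.64, 0.061, -0.872]
force: [0.6, -0.3, -4.5]
opening: 0.131
```

```bash
python3 st2.py; python3 snap.py 11 80,260,80,280
python3 - <<'E'
from bench import bot
import cv2
t=bot.read_camera("top")["image"][:,:,::-1];cv2.imwrite("pics/t11.png",cv2.resize(t[180:310,400:540],None,fx=4,fy=4,interpolation=cv2.INTER_CUBIC))
E
```

```text
t 16.7833 tcp [ 0.4995 -0.1801  0.1386] F [ 0.6 -0.3 -4.5] open 0.131 q [ 1.09  0.16 -0.98  2.3   0.94  0.44 -1.26]
sieve [ 0.574  -0.2312  0.0763] yaw -34.27 tilt fix (world rotvec deg) [-0.02  0.05 -0.  ] sieve y axis [0.563 0.826 0.   ]
```

View pics/s11c.png

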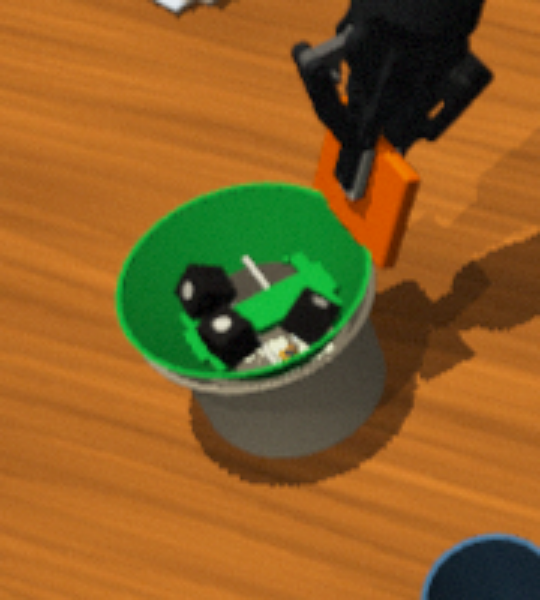

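View pics/t11.png

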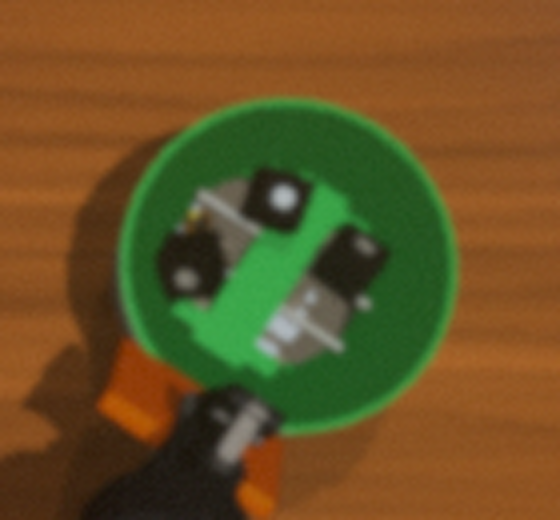

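Emit:
{"op": "servo_tool", "data": {
  "rows": "0 0 -0.002 0 0 0 0;0 0 -0.002 0 0 0 0;0 0 -0.002 0 0 0 0;0 0 -0.001 0 0 0 0;0 0 -0.001 0 0 0 0;0 0 0 0 0 0 0;0 0 0 0 0 0 0"
}}

```text
t: 17.52
eef_pos: [0.4988, -0.1811, 0.1302]
orientation: [-1.641, 0.063, -0.872]
force: [-0.7, -0.9, -3.7]
opening: 0.13
```

Emit:
{"op": "servo_tool", "data": {
  "rows": "0 0 -0.001 0 0 0 0;0 0 -0.001 0 0 0 0;0 0 0 0 0 0 0;0 0 0 0 0 0 0"
}}

```text
t: 17.85
eef_pos: [0.4986, -0.1813, 0.1287]
orientation: [-1.642, 0.063, -0.873]
force: [-7.7, 1.5, 4.2]
opening: 0.132
```

```bash
python3 st2.py
```

```text
t 17.85 tcp [ 0.4986 -0.1813  0.1287] F [-7.7  1.5  4.2] open 0.132 q [ 1.06  0.18 -0.96  2.3   1.02  0.44 -1.33]
sieve [ 0.5729 -0.2327  0.0664] yaw -34.42 tilt fix (world rotvec deg) [ 0.09 -0.01  0.  ] sieve y axis [0.565 0.825 0.   ]
```

Contact, with the tub pushing toward -x. I'll ease over that way and continue down.

Emit:
{"op": "servo_tool", "data": {
  "rows": "-0.0006 0 0 0 0 0 0;-0.0004 0.0002 0 0 0 0 0;0 0 -0.001 0 0 0 0;0 0 0 0 0 0 0;0 0 0 0 0 0 0"
}}

```text
t: 18.27
eef_pos: [0.4981, -0.1813, 0.1279]
orientation: [-1.642, 0.063, -0.874]
force: [-6.8, 0.5, 4.9]
opening: 0.131
```

```bash
python3 st2.py
```

```text
t 18.2667 tcp [ 0.4981 -0.1813  0.1279] F [-6.8  0.5  4.9] open 0.131 q [ 1.06  0.18 -0.96  2.31  1.02  0.44 -1.34]
sieve [ 0.5725 -0.2327  0.0657] yaw -34.42 tilt fix (world rotvec deg) [0.07 0.04 0.  ] sieve y axis [0.565 0.825 0.   ]
```

Emit:
{"op": "servo_tool", "data": {
  "rows": "-0.0008 0 0 0 0 0 0;-0.0004 0 0 0 0 0 0;0 0 -0.001 0 0 0 0;0 0 -0.0005 0 0 0 0;0 0 0 0 0 0 0;0 0 0 0 0 0 0"
}}

```text
t: 18.77
eef_pos: [0.4979, -0.1815, 0.1275]
orientation: [-1.642, 0.06, -0.875]
force: [-8.2, 0.9, 11.3]
opening: 0.127
```

```bash
python3 st2.py
```

```text
t 18.7667 tcp [ 0.4979 -0.1815  0.1275] F [-8.2  0.9 11.3] open 0.127 q [ 1.06  0.18 -0.95  2.31  1.03  0.44 -1.35]
sieve [ 0.5724 -0.2329  0.0655] yaw -34.37 tilt fix (world rotvec deg) [0.17 0.12 0.  ] sieve y axis [0.565 0.825 0.   ]
```

Emit:
{"op": "servo_tool", "data": {
  "rows": "-0.0008 0 0 0 0 0 0;0 0 0 0 0 0 0;0 0 0 0 0 0 0"
}}

```text
t: 19.02
eef_pos: [0.4979, -0.1814, 0.1276]
orientation: [-1.641, 0.059, -0.875]
force: [-2.0, -1.7, 6.9]
opening: 0.131
```

```bash
python3 st2.py;python3 snap.py 12 80,260,80,280
```

```text
t 19.0167 tcp [ 0.4979 -0.1814  0.1276] F [-2.  -1.7  6.9] open 0.131 q [ 1.06  0.18 -0.95  2.31  1.03  0.43 -1.34]
sieve [ 0.5726 -0.2327  0.0656] yaw -34.34 tilt fix (world rotvec deg) [ 0.1  0.2 -0. ] sieve y axis [0.564 0.826 0.   ]
```

View pics/s12c.png

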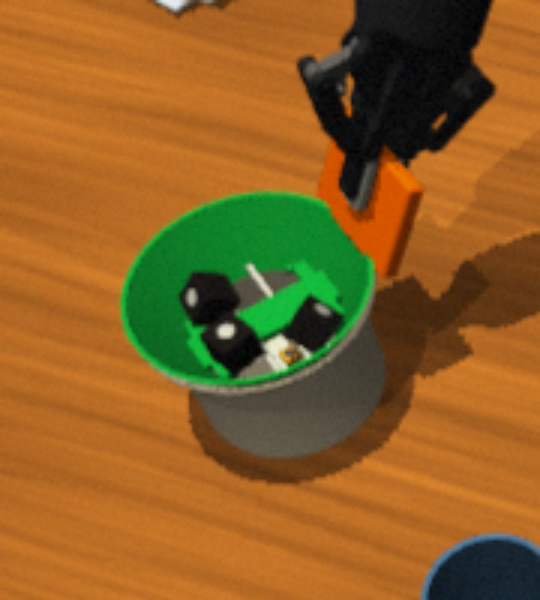

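View pics/wrist12.png

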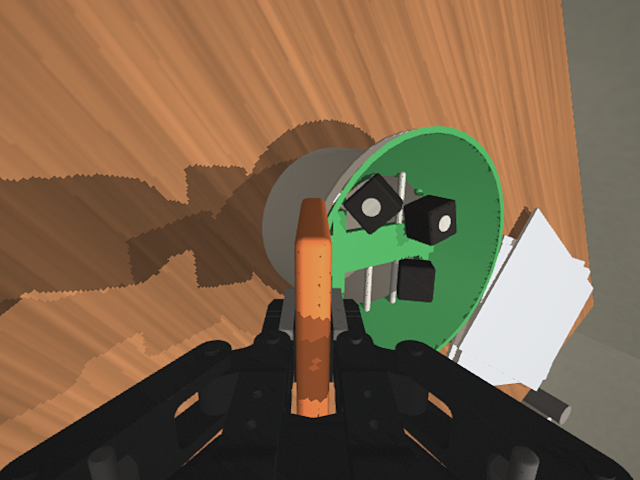

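Emit:
{"op": "servo_tool", "data": {
  "rows": "0 0 -0.001 0 0 0 0;0 0 -0.001 0 0 0 0;0 0 0 0 0 0 0"
}}

```text
t: 19.37
eef_pos: [0.4978, -0.1815, 0.1268]
orientation: [-1.645, 0.058, -0.875]
force: [-16.9, 2.8, 26.6]
opening: 0.127
```

```bash
python3 st2.py
```

```text
t 19.3667 tcp [ 0.4978 -0.1815  0.1268] F [-16.9   2.8  26.6] open 0.127 q [ 1.05  0.18 -0.95  2.31  1.05  0.44 -1.36]
sieve [ 0.5725 -0.2331  0.065 ] yaw -34.35 tilt fix (world rotvec deg) [0.34 0.18 0.  ] sieve y axis [0.564 0.826 0.   ]
```

It's firmly seated: 30 N of net extra load moved it only about 0.6 mm. I'll relax the load and open slowly.

Emit:
{"op": "servo_tool", "data": {
  "rows": "0 0 0.001 0 0 0 0;0 0 0.0012 0 0 0 0;0 0 0 0 0 0 0"
}}

```text
t: 19.62
eef_pos: [0.4978, -0.1815, 0.1277]
orientation: [-1.641, 0.059, -0.875]
force: [-0.3, -2.3, 7.3]
opening: 0.129
```

Emit:
{"op": "servo_tool", "data": {
  "rows": "0 0 0 0 0 0 0.12;0 0 0 0 0 0 0.14;0 0 0 0 0 0 0.16;0 0 0 0 0 0 0.18;0 0 0 0 0 0 0.22;0 0 0 0 0 0 0.3;0 0 0 0 0 0 0.4;0 0 0 0 0 0 0.5;0 0 0 0 0 0 0.6;0 0 0 0 0 0 0.6",
  "newtons": 20
}}

```text
t: 20.45
eef_pos: [0.4954, -0.1802, 0.1255]
orientation: [-1.64, 0.063, -0.871]
force: [0.4, 0.1, -0.2]
opening: 0.601
```

```bash
python3 st2.py;python3 snap.py 13 80,260,80,280
```

```text
t 20.45 tcp [ 0.4954 -0.1802  0.1255] F [ 0.4  0.1 -0.2] open 0.601 q [ 1.06  0.18 -0.95  2.31  1.03  0.43 -1.34]
sieve [ 0.5698 -0.2314  0.0631] yaw -34.33 tilt fix (world rotvec deg) [-0.04 -0.04  0.  ] sieve y axis [0.564 0.826 0.   ]
```

View pics/wrist13.png

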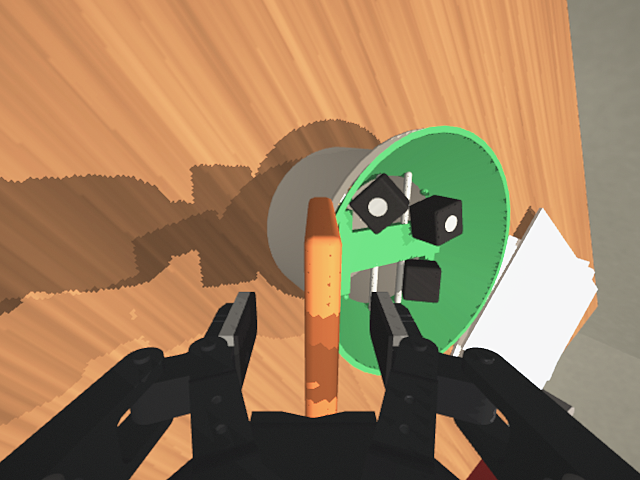

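View pics/s13c.png

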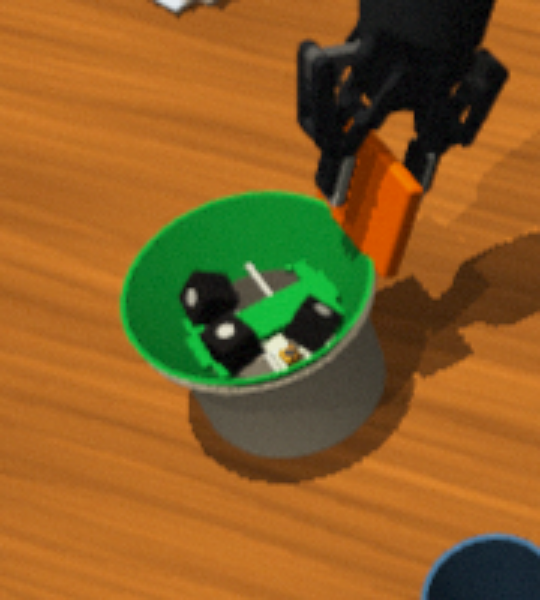

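Emit:
{"op": "servo_tool", "data": {
  "rows": "-0.001 0.001 0.002 0 0 0 0.7;-0.004 0.003 0.008 0 0 0 0.75;-0.004 0.003 0.009 0 0 0 0.8;-0.004 0.003 0.009 0 0 0 0.8;-0.003 0.002 0.009 0 0 0 0.8;-0.002 0.002 0.009 0 0 0 0.8;-0.002 0.002 0.009 0 0 0 0.8;0 0 0 0 0 0 0.8"
}}

```text
t: 21.22
eef_pos: [0.4771, -0.1647, 0.1831]
orientation: [-1.642, 0.059, -0.875]
force: [0.9, 0.6, 0.5]
opening: 0.799
```

```bash
python3 st2.py;python3 snap.py 14 80,260,80,280
```

```text
t 21.2167 tcp [ 0.4771 -0.1647  0.1831] F [0.9 0.6 0.5] open 0.799 q [ 1.2  -0.07 -1.06  2.31  0.43  0.42 -0.82]
sieve [ 0.5517 -0.2161  0.1212] yaw -34.35 tilt fix (world rotvec deg) [0.16 0.2  0.  ] sieve y axis [0.564 0.826 0.   ]
```

View pics/s14c.png

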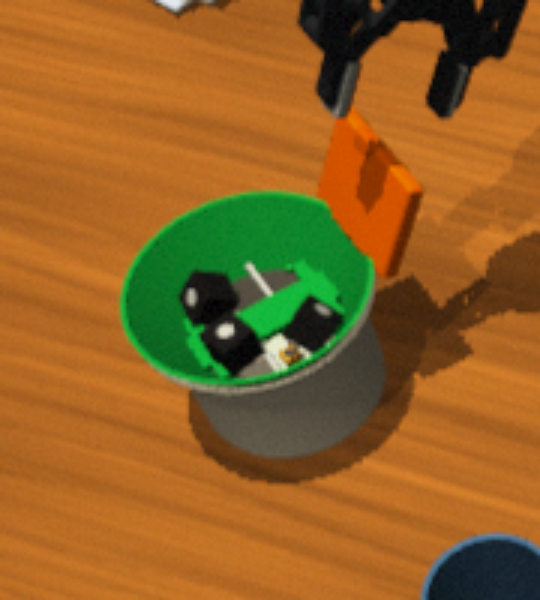

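View pics/wrist14.png

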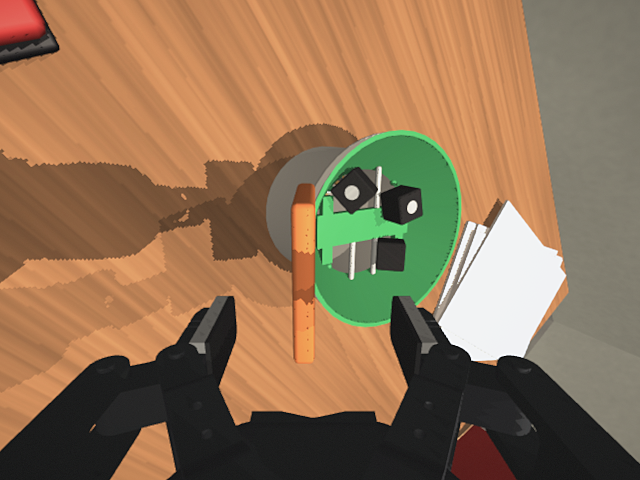

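Emit:
{"op": "servo_tool", "data": {
  "rows": "0 0.004 0.01 0 0 0 0.8;0 0.01 0.015 0 0 0 0.8;0 0.02 0.015 0 0 0 0.8;0 0.02 0.015 0 0 0 0.8;0 0.02 0.01 0 0 0 0.8;0 0.02 0.01 0 0 0 0.8;0 0.02 0 0 0 0 0.8;0 0.015 0 0 0 0 0.8;0 0.01 0 0 0 0 0.8;0 0 0 0 0 0 0.8"
}}

```text
t: 22.15
eef_pos: [0.4763, -0.0234, 0.2557]
orientation: [-1.641, 0.059, -0.869]
force: [1.0, -0.8, -0.1]
opening: 0.801
```

```bash
python3 st2.py;python3 snap.py 15 80,260,80,280
python3 - <<'E'
from fitw import *
C={n:bot.read_camera(n) for n in("scene","top")}
cv2.imwrite("pics/t15full.png",C["top"]["image"][:,:,::-1])
cv2.imwrite("pics/t15.png",cv2.resize(C["top"]["image"][180:310,400:540,::-1],None,fx=4,fy=4,interpolation=cv2.INTER_CUBIC))
def mk(n,box,f):
    h=cv2.cvtColor(C[n]["image"],cv2.COLOR_RGB2HSV).astype(int);m=np.zeros(h.shape[:2],bool);x0,x1,y0,y1=box
    m[y0:y1,x0:x1]=f(h)[y0:y1,x0:x1];m=cv2.morphologyEx(m.astype(np.uint8),cv2.MORPH_OPEN,np.ones((2,2)));ys,xs=np.nonzero(m);return np.array([xs.min()-.5,xs.max()+.5,ys.min()-.5,ys.max()+.5])
g=lambda h:(h[...,0]>45)&(h[...,0]<85)&(h[...,1]>100)
et=mk("top",(415,540,190,300),g);es=mk("scene",(100,230,130,240),g);print(et,es)
def r(q):
    rg=ring(q[0],q[1],q[2]+.045,.08);return np.r_[(ext(proj(C["top"],rg))-et),(ext(proj(C["scene"],rg))-es)]
s=least_squares(r,[.57,-.23,.064],loss="soft_l1");print(s.x,r(s.x).round(1)); print(r([.573,-.2323,.064]).round(1))
E
```

```text
t 22.15 tcp [ 0.4763 -0.0234  0.2557] F [ 1.  -0.8 -0.1] open 0.801 q [ 1.   -0.34 -1.1   2.23  0.06  0.67 -0.77]
sieve [ 0.5509 -0.0743  0.1934] yaw -34.12 tilt fix (world rotvec deg) [ 0.02 -0.01  0.  ] sieve y axis [0.561 0.828 0.   ]
[429.5 513.5 207.5 289.5] [120.5 205.5 144.5 209.5]
[ 0.57082461 -0.23426971  0.05863237] [ 0.5 -0.3 -0.6  0.1  0.8 -0.4  0.2 -0.4]
[-0.  -0.5 -2.1 -1.  -0.  -0.6 -0.7 -0.9]
```

View pics/scene15.png

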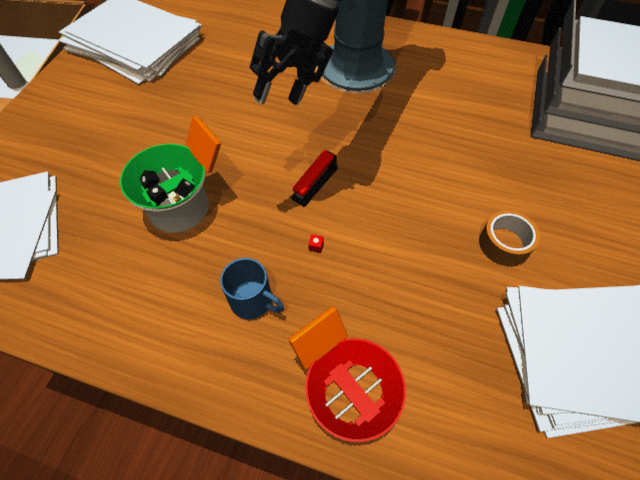

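View pics/t15.png

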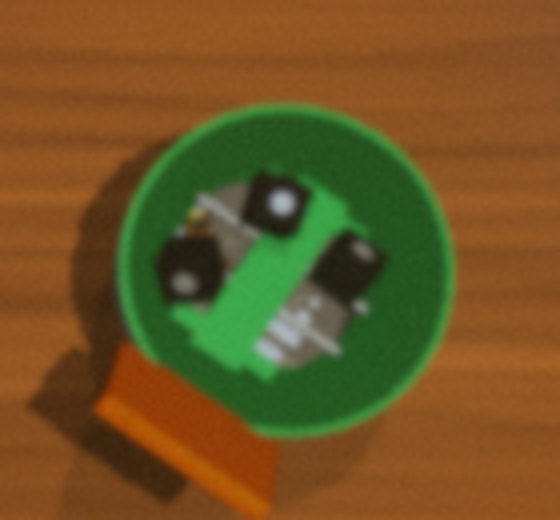

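View pics/wrist15.png

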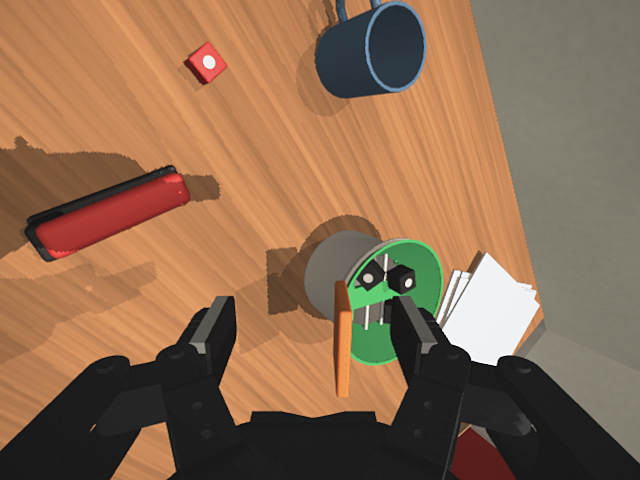

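The two-camera fit gives z = 0.0586. Its bias was -5.4 mm with the sieve on the desk, so that corresponds to z = 0.064, fully home. It is centred to about 2 mm, and the bystanders are at their original pixels. Handing in.

```bash
python3 -c "
from bench import bot
print(bot.close_job())"
```

```text
the job is handed in; nothing more can be done
None
```

I picked up the green sieve by its tab, shook it over the tub until all four nuts had dropped through, and set it down in the tub's mouth. I let go and handed the job in at about 22 s.

**What the last checks showed**
- **Nuts:** before seating I moved the sieve aside and looked into the tub from the top camera. All four nuts were there, one only partly visible. Only the three pads were left in the sieve.
- **Seating height:** a further press of about 20 N moved the sieve only about 0.6 mm. The camera fit reads z = 58.6 mm. The same fit read 5.4 mm low when the sieve stood on the desk, so this matches the seated height of 64 mm.
- **Centring and level:** the sieve is centred on the tub to about 2–3 mm, which is as close as the cameras can tell. It looks level in all views, but I did not measure its tilt after letting go.
- **Bystanders:** the mug, stapler and tape were still where they started in the scene view. The red look-alikes were not touched.

**What did not go cleanly**
- A second short shake freed nothing, because two nuts were penned in between pads. I added a few strokes along the sieve's length to free them, along with longer side-to-side ones.
- Two pads tipped over during the shaking but stayed in the sieve.

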